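# Clip a ball tube into a tilting viscometer and hold it at the set angle

### The job

Load the rolling-ball viscometer and start a run: press the sealed glass tube down past the sprung jaws until it lies home in both fork clips of the tilt cradle with both jaws snapped shut over it, and let go of it while the cradle is still down. Then lift the cradle by the black tab at its free end until its needle points at the index rider on the angle scale, and finish while still holding the tab there, because the cradle drops as soon as it is released. Do not shift the rider or the other things on the bench.

Things in the scene. Friction and masses are not known exactly. Their poses are not given: they have to be found in the camera images.
- viscometer: Fixed grey stand, base plate 92 x 205 mm, with a tilting aluminium cradle and a white quarter-circle angle scale (radius 72 mm, ticks each 5 degrees) on its robot side. Origin on the bench below seat (cradle level). y: along the level cradle from the hinge (105 mm toward -y, 48 mm up) to the free end; x: along the hinge pin, away from the robot; z up.
- cradle (a joint): Tilt of the cradle, rad: 0 = level, on its rest (as at the start); grows as the free end is lifted, to 1.35. Almost no friction: it falls back if not held; loaded, about 2 N at the tab. The dark needle on its shaft, in front of the scale, turns with it.
- index (a joint): Angle at which the index rider (small black block with a steel thumbscrew, clamped on the scale's rim) stands, rad, on the same zero and sense as cradle; differs from run to run, 0.5 to 0.95. The needle points at the rider when cradle equals index.
- index_mark (a point): Tip of the rider's pointer on the scale, 63 mm from the hinge line. Axes turn with the rider: y points from the hinge through the rider.
- hinge (a point): Middle of the cradle's hinge line, 48 mm above the bench. Axes turn with the cradle: x along the hinge pin, y along the cradle to the free end, z up when it is level.
- seat (a point): Where the middle of the tube's axis lies when home, midway between the two fork clips; 105 mm along y and 30 mm along z from hinge, 78 mm above the bench when level. Axes as hinge; the tube lies along y. The clips, 10 mm thick, are centred 36 mm to either side along y, with 62 mm open between them for fingers; the cradle plate, 40 mm wide, lies 28 mm below this point.
- tab (a point): Middle of the black finger tab at the cradle's free end, 208 mm along y and 5 mm along z from hinge; 53 mm above the bench when level. 12 mm thick along x, 35 mm long along y, 26 mm high, free air below and beside it; it can be pinched from above across its thickness and turns between the fingers as the cradle swings. Axes as hinge.
- jaw_in (a joint): Sprung jaw of the clip nearer the hinge, rad: 0 = shut. Clip slot 16 mm wide, floor 7 mm below seat; on -x a fixed prong with a flared lip 21 mm above the seat, on +x the jaw, its sloping top 17 mm above the seat, leaning over the slot to 4 mm from its middle. The descending tube pushes it open to about 0.12 (both jaws together resist up to about 12 N); it springs back to 0 when the tube is home.
- jaw_out (a joint): The same for the clip nearer to the tab.
- tube: Loose sealed glass tube, 14 mm diameter, 120 mm overall, a small steel ball inside, an 18 mm square black cap 10 mm long on each end; about 0.065 kg. Starts lying on the bench in front of the viscometer. Origin mid-tube on its axis (9 mm above the bench there); y along the tube. Either end may point to the hinge; in the clips the caps leave it 9 mm play endways.
- timer: White bench timer, 55 x 65 x 18 mm, on the bench; a bystander. Origin under its middle.
- vial_3: Small screw-cap vial, 24 mm across, 50 mm high; a bystander. Origin under its middle.
- vial_2: Another such vial; a bystander. Origin under its middle.
- tape_roll: Roll of tape, 68 mm across, 19 mm high, lying flat; a bystander. Origin under its middle.
- bottle_amber: Amber screw-cap bottle, 60 mm across, 114 mm high; a bystander. Origin under its middle.

How it is judged:
On the way:
1. the tube lies home in both fork clips, jaws shut, let go of, the cradle still down (z of tube in the frame of seat between -0.003 and 0.003 m and x of tube in the frame of seat between -0.004 and 0.004 m and y of tube in the frame of seat between -0.013 and 0.013 m and angle between the y axis of tube and the y axis of seat, either way round below 0.07 rad and value of joint each of jaw_in, jaw_out below 0.06 rad and value of joint cradle below 0.1 rad and contact force between tube and the arm below 0.1 N and contact force between tube and the fingers below 0.1 N), for 0.2 s.
At the end, for the whole second after the job is handed in: Fingers hold the cradle still (over 0.5 N) within 0.06 rad of the rider; the tube, untouched by the fingers, lies home in both clips (3 mm in height, 4 mm sideways, 13 mm endways, 0.07 rad) with both jaws shut (below 0.06 rad) (z of tube in the frame of seat between -0.003 and 0.003 m and x of tube in the frame of seat between -0.004 and 0.004 m and y of tube in the frame of seat between -0.013 and 0.013 m and angle between the y axis of tube and the y axis of seat, either way round below 0.07 rad and value of joint each of jaw_in, jaw_out below 0.06 rad and angle between the y axis of hinge and the y axis of index_mark, either way round below 0.06 rad and value of joint cradle above 0.4 rad and velocity of joint cradle between -0.05 and 0.05 rad/s and contact force between cradle and the fingers above 0.5 N and contact force between tube and the fingers below 0.1 N); the arm keeps its last pose, push and grip.
It fails at once if the index rider is shifted (more than 4 mm) (distance of index_mark from where it was at the start of the episode above 0.004 m).
It fails at once if a bystander is shifted more than 20 mm (distance of any of timer, vial_3, vial_2, tape_roll, bottle_amber from where it was at the start of the episode above 0.02 m).
It also fails if it takes over 45 s, if anything falls off the work surface, if the arm or the gripper's body presses on something with over 40 N, if the wrist force passes 120 N, or if a joint passes its speed limit or range.

### The arm

A 6-joint arm with a two-finger parallel gripper is mounted at the origin on a cart in front of the work surface, level with it; the furniture and walls round the work are solid. World frame = base frame: x ahead of the robot, y to its left, z up, the work surface at z = 0. Lengths are in m, angles in rad, forces in N, time in s.
With the tool pointing down it reaches from about 0.425 to 0.95 m from the base axis. Payload 3.5 kg.
Tool frame: the origin (TCP) lies midway between the tips of the shut fingers; the grasp point (between the pads) lies 19 mm behind it; z points along the fingers, x is the direction in which the jaws open and shut, and the axes are right-handed (so a half turn about z gives the same grasp; the last joint's range is limited). The gripper opens to 85 mm and grips with 20 to 120 N. Pads are 22 mm wide; open, the fingers measure 114 mm over their backs; the gripper's body (76 mm by 85 mm) begins 54 mm behind the grasp point. The pads swing forward as they close: fully open they stand 13 mm farther back than shut.
Start: joints at [0.967, 0.286, 1.577, -0, 1.279, -0.15], TCP at [0.296, 0.607, 0.231] pointing down, gripper open.
Joint ranges: [-2.77, 2.77], [-0.9, 2.22], [0.21, 2.48], [-1.53, 4.67], [0.24, 2.81], [-2.84, 2.84]. Speed limits (rad/s): [2.79, 2.79, 3.14, 3.14, 3.14, 3.14].

### API

Orientations are given as [roll, pitch, yaw] about the fixed x, y, z axes, in that order (R = Rz(yaw) Ry(pitch) Rx(roll)).
In Python, from cell import * gives the robot as it stands.
- The arm moves only by the tool jog_arm, never from a script. Its argument "rows" is one flat list of numbers, 5 for each row, row after row: the shift along the world's x, y, z in mm, then the turn about the world's z in rad, then the finger opening in mm, from 0 to 85.4. A call has 1 to 20 rows; each row shifts and turns the pose as measured when the row begins; what a row does not reach is not made up. A row lasts 1/10 s, in which the tool goes at most 50 mm and 8.59 degrees, less where a joint would pass 70% of its speed; a pose out of reach is approached as far as the arm can. A call with a gripper value outside its range is refused whole. The fingers move at their own pace and stop on an object; the grip force is fixed at half the most. Time passes only in rows, so rows that do not move let the fingers close. It gives the time, the measured TCP pose, the force and the opening at its end, in the units of the state.
- observe(): the state, without advancing time (a new reading comes with each control period).
- get_image(name): name is "scene" or "top"; returns a dict with "color" (420x560x3 uint8, red, green, blue), "fovy" (degrees; the focal length in pixels is half the picture's height over the tangent of half this angle, whatever the lens; pixels are square), "cx", "cy" (the principal point, pixels), "k1" (the pictures are not rectified: a ray, as slopes to the right and down, at radius r is drawn at 1 + k1 r^2 times it, then the intrinsics apply), "R" (3x3) and "t" (3): a world point X has camera coordinates R X + t. Camera axes: x right, y down, z forward; pixel columns grow to the right and rows downward; lengths in m; the calibration is good to about 2 mm. A picture is of the moment at which its call begins. There is no depth.
- finish_job(): hands the job in, once; it reports no verdict.
The state is a dict: "clock": time; "joints": joint angles; "qvel": joint speeds; "joint_torque": joint torques, N m; "tcp_pos": TCP position; "eef_rot": TCP orientation; "wrist_force": force on the tool from outside, world axes, zero at the start; "ft_torque": the same for the moment, N m; "opening": finger opening in m.
Only numpy, scipy, OpenCV 4.12 (cv2) and the standard library are available. Lean on these libraries where they do the work, as an engineer would, in place of code of your own. Each camera call takes 0.05 s, during which the arm holds its last target.

## Working session

There is one attempt and no reset: what is moved stays moved. The work goes in short steps, Python scripts to look and compute and a tool call to move; the robot and the scene stay as the last step left them, time stands still between calls to the robot, and variables do not carry over. Pictures are saved under pics/ and viewed, and the job is handed in when it is done.

Besides the shell and the picture viewer there is one more tool, called as name(argument=value, ...) on one line, values as JSON. jog_arm: Moves the arm, as the interface text tells. Its arguments: {"type":"object","properties":{"rows":{"type":"array","items":{"type":"number"}}},"required":["rows"]}

```bash
mkdir -p pics; ls; cat > h.py <<'E'
from cell import *
import numpy as np, cv2
def snap(n,f):
    im=get_image(n); cv2.imwrite(f,im["color"][:,:,::-1]); return im
E
python3 - <<'E'
from h import *
for n in("scene","top"):
    im=snap(n,f"pics/{n}0.png"); print(n,im["fovy"],im["cx"],im["cy"],im["k1"],im["R"].tolist(),im["t"])
    np.savez(n+"0.npz",**im)
print(observe())
E
```

```text
pics
scene 47.45436456940147 281.5419887032211 209.69541830060012 -0.12927798089784123 [[0.6030381788361808, -0.7974424342214278, 0.020748951032436798], [-0.4714604393389274, -0.3772660839157142, -0.7971169023833624], [0.6434827184969992, 0.470909615563226, -0.603468412566728]] [-0.6200721   0.12741147  0.83945022]
top 49.2619864228021 276.2179132281068 205.59105115889037 -0.06476741544105201 [[-0.00892156252958552, -0.9999580792933366, -0.0020604315110739346], [-0.9971436923308294, 0.009050957752115283, -0.07498357825957344], [0.0749990837735425, 0.001385575602612252, -0.9971826400481401]] [-0.40485332  0.47956011  1.01751413]
{'clock': 0.1, 'joints': array([ 9.67005818e-01,  2.87129859e-01,  1.57806068e+00, -7.03250955e-06,
        1.27860949e+00, -1.50017479e-01]), 'qvel': array([ 8.29558141e-05, -1.78782202e-03, -5.01674296e-03, -1.69604350e-03,
       -9.47186267e-04,  4.63235204e-04]), 'joint_torque': array([ 8.02229933e-04, -4.07298732e+01, -2.93697792e+01, -1.13988488e-04,
        3.45434601e-03,  2.14194188e-06]), 'tcp_pos': array([0.29552867, 0.60618966, 0.23003402]), 'eef_rot': array([-3.14126940e+00,  2.18359437e-03,  1.11702568e+00]), 'wrist_force': array([-0.26166801,  0.39281056,  0.90510749]), 'ft_torque': array([-0.00388223,  0.02124376, -0.01676549]), 'opening': 0.08523072469556568}
```

View pics/scene0.png

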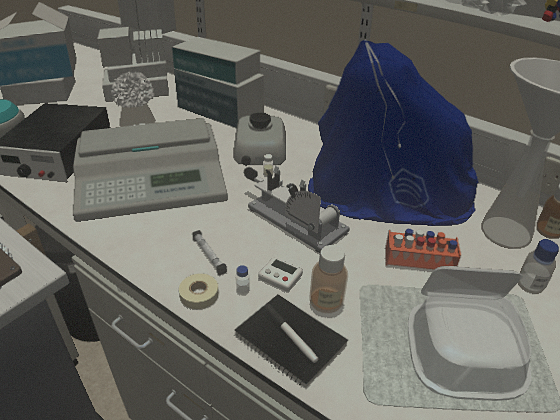

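View pics/top0.png

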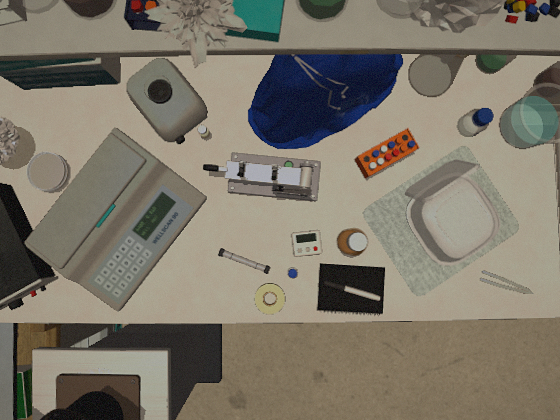

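The scene view shows the stand near (300,215) and the tube near (208,252). In the top view the stand is at (275,177), with its tab at (211,168), and the tube is at (244,260). I'll zoom in next.

```bash
python3 - <<'E'
import cv2
a=cv2.imread('pics/top0.png'); b=cv2.imread('pics/scene0.png')
cv2.imwrite('pics/t1.png',cv2.resize(a[140:280,190:330],None,fx=5.6,fy=4.2*4/3*1.0 if 0 else 4.2857,interpolation=2)) if 0 else cv2.imwrite('pics/t1.png',cv2.resize(a[140:290,190:350],None,fx=4,fy=4,interpolation=2))
cv2.imwrite('pics/s1.png',cv2.resize(b[150:290,180:360],None,fx=4,fy=4,interpolation=2))
E
```

```text
(no output)
```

View pics/t1.png

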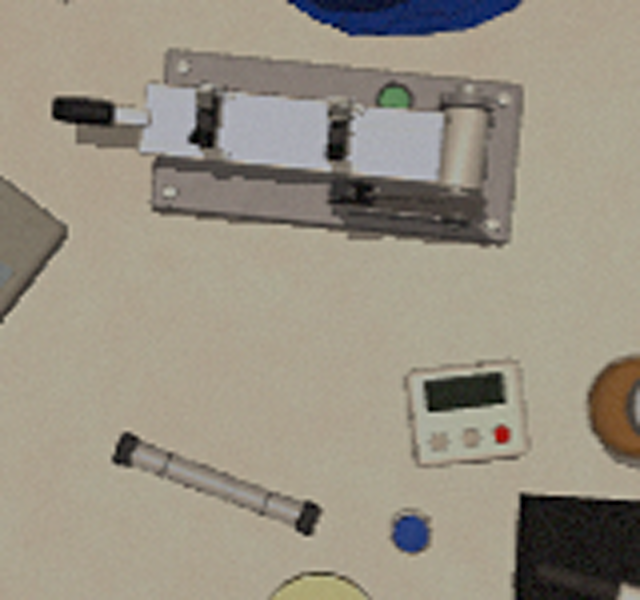

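View pics/s1.png

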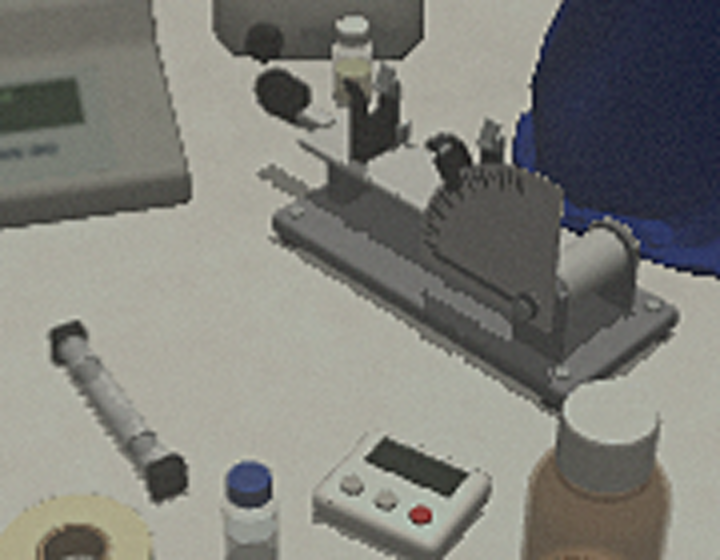

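```bash
cat >> h.py <<'E'
from scipy.optimize import brentq, least_squares
def ray(im,u,v):
    f=im["color"].shape[0]/2/np.tan(np.radians(float(im["fovy"]))/2)
    p=np.array([(u-float(im["cx"]))/f,(v-float(im["cy"]))/f]); rd=np.hypot(*p); k=float(im["k1"])
    r=brentq(lambda r:r*(1+k*r*r)-rd,0,1.5) if rd>0 else 0
    s=p*(r/rd if rd>0 else 1)
    R=im["R"];o=-R.T@im["t"]; return o,R.T@np.array([s[0],s[1],1])
def onz(im,u,v,z):
    o,d=ray(im,u,v); return o+d*(z-o[2])/d[2]
def onplane(im,u,v,p,n):
    o,d=ray(im,u,v); return o+d*(np.dot(n,p-o)/np.dot(n,d))
def proj(im,X):
    f=im["color"].shape[0]/2/np.tan(np.radians(float(im["fovy"]))/2)
    c=im["R"]@X+im["t"]; s=c[:2]/c[2]; s=s*(1+float(im["k1"])*s@s); return s*f+np.array([im["cx"],im["cy"]])
def two(im1,p1,im2,p2):
    o1,d1=ray(im1,*p1);o2,d2=ray(im2,*p2);d1/=np.linalg.norm(d1);d2/=np.linalg.norm(d2)
    s=np.linalg.lstsq(np.c_[d1,-d2],o2-o1,rcond=None)[0];a=o1+d1*s[0];b=o2+d2*s[1];return (a+b)/2,np.linalg.norm(a-b)
def ct(u,v): return ((u+.5)/4-.5+190,(v+.5)/4-.5+140)
def cs(u,v): return ((u+.5)/4-.5+180,(v+.5)/4-.5+150)
E
python3 - <<'E'
from h import *
T=dict(np.load('top0.npz'));S=dict(np.load('scene0.npz'))
np.set_printoptions(precision=4,suppress=True)
a=onz(T,*ct(126,450),.009);b=onz(T,*ct(308,517),.009);print('tube top',a,b,(a+b)/2,np.linalg.norm(a-b),np.arctan2(*(b-a)[1::-1]))
a2=onz(S,*cs(68,343),.009);b2=onz(S,*cs(167,476),.009);print('tube scene',a2,b2,(a2+b2)/2,np.linalg.norm(a2-b2))
for n,u,v,z in [('tab l',52,107,.06),('tab r',112,111,.06),('plL top',150,84,.05),('plL bot',142,154,.05),('plR top',443,110,.05),('plR bot',438,180,.05),
 ('base tl',168,50,.008),('base tr',522,88,.008),('base bl',152,212,.008),('base br',508,242,.008)]:
    print(n,onz(T,*ct(u,v),z))
for n,u,v in [('tl screw',183,66),('bl screw',169,191),('tr',504,97),('br',494,226)]: print(n,onz(T,*ct(u,v),.012))
for n,u,v in [('bl screw',295,212),('br',560,371),('tr',654,304)]: print(n,onz(S,*cs(u,v),.012))
E
```

```text
tube top [ 0.372  -0.2834  0.009 ] [ 0.3334 -0.3862  0.009 ] [ 0.3527 -0.3348  0.009 ] 0.10979702017085588 -1.9292655473304174
tube scene [ 0.3742 -0.2836  0.009 ] [ 0.3357 -0.3858  0.009 ] [ 0.3549 -0.3347  0.009 ] 0.10921038857271353
tab l [ 0.5602 -0.2491  0.06  ]
tab r [ 0.5576 -0.282   0.06  ]
plL top [ 0.574  -0.3017  0.05  ]
plL bot [ 0.5351 -0.2973  0.05  ]
plR top [ 0.558  -0.4632  0.05  ]
plR bot [ 0.5192 -0.4599  0.05  ]
base tl [ 0.6011 -0.3075  0.008 ]
base tr [ 0.5771 -0.511   0.008 ]
base bl [ 0.5074 -0.2982  0.008 ]
base br [ 0.4883 -0.5015  0.008 ]
tl screw [ 0.591  -0.3165  0.012 ]
bl screw [ 0.5189 -0.3084  0.012 ]
tr [ 0.5713 -0.5002  0.012 ]
br [ 0.4972 -0.4933  0.012 ]
bl screw [ 0.5254 -0.3039  0.012 ]
br [ 0.5055 -0.4878  0.012 ]
tr [ 0.5787 -0.4969  0.012 ]
```

```bash
python3 - <<'E'
import cv2
a=cv2.imread('pics/top0.png'); b=cv2.imread('pics/scene0.png')
cv2.imwrite('pics/t2.png',cv2.resize(a[150:205,200:280],None,fx=10,fy=10,interpolation=2))
cv2.imwrite('pics/s2.png',cv2.resize(b[160:235,255:355],None,fx=8,fy=8,interpolation=2))
E
```

```text
(no output)
```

View pics/t2.png

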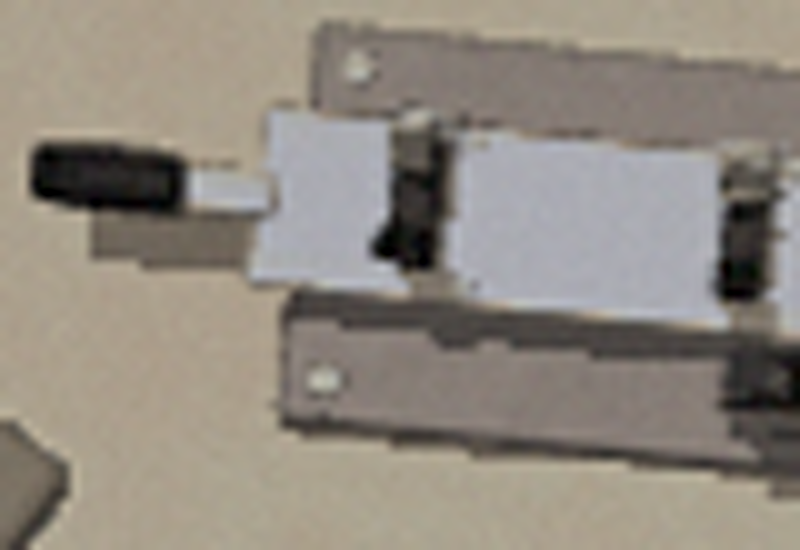

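View pics/s2.png

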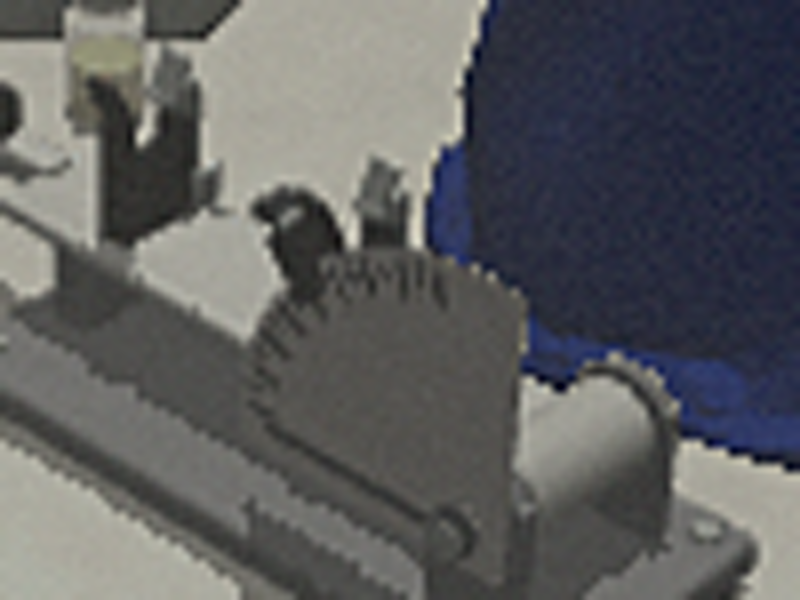

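```bash
python3 - <<'E'
from h import *
T=dict(np.load('top0.npz'));S=dict(np.load('scene0.npz'))
np.set_printoptions(precision=4,suppress=True)
t2=lambda u,v:((u+.5)/10-.5+200,(v+.5)/10-.5+150)
s2=lambda u,v:((u+.5)/8-.5+255,(v+.5)/8-.5+160)
print('cams',-T['R'].T@T['t'],-S['R'].T@S['t'])
u=np.array([np.cos(.099),-np.sin(.099),0]);v=np.array([np.sin(.099),np.cos(.099),0])
def rp(n,X): print(n,X,'u %.4f v %.4f z %.4f'%(X@u,X@v,X[2]))
for n,a,b in [('screw bl',t2(322,380),cs(295,212)),('screw tr',ct(504,97),cs(654,304)),('screw br',ct(494,226),cs(560,371)),('jaw out',t2(415,125),s2(173,65)),('prong out',t2(410,250),s2(105,90)),('jaw in',t2(748,165),s2(380,175)),('tab',t2(108,175),cs(284,95)),('platecorner L',t2(250,280),cs(302,143))]:
    X,e=two(T,a,S,b); rp(n+' err %.4f'%e,X)
for n,a in [('clip out',t2(420,210)),('clip in',t2(742,245)),('slot',t2(420,190))]: rp(n,onz(T,*a,.085))
for n,uv,z in [('vial white',(203.5,131),.05),('vial blue',(292.5,272.5),.05),('bottle',(351,241),.11),('timer',(306,243),.018)]: print(n,onz(T,*uv,z))
for d in (.030,.034,.038,.042,.046):
    pass
# rider angle: plane normal u through shaft pixel at z=.048
sh=onz(S,*s2(448,530),.048); rp('shaft',sh)
for n,a in [('needle tip',s2(272,435)),('rider tip?',s2(303,290)),('rider block',s2(300,235)),('rim corner',s2(525,290)),('rim end',s2(250,390))]:
    X=onplane(S,*a,sh,u)-sh; print(n,'r %.4f ang %.3f'%(np.hypot(X@v,X[2]),np.arctan2(X[2],X@v)))
E
```

```text
cams [ 0.3983 -0.4106  1.0498] [-0.1062 -0.8417  0.621 ]
screw bl err 0.0013 [ 0.5182 -0.3092  0.0186] u 0.5462 v -0.2565 z 0.0186
screw tr err 0.0014 [ 0.5706 -0.5002  0.0188] u 0.6172 v -0.4414 z 0.0188
screw br err 0.0005 [ 0.4965 -0.4928  0.0209] u 0.5427 v -0.4413 z 0.0209
jaw out err 0.0002 [ 0.5627 -0.3358  0.0949] u 0.5932 v -0.2786 z 0.0949
prong out err 0.0003 [ 0.5353 -0.3352  0.1005] u 0.5658 v -0.2806 z 0.1005
jaw in err 0.0012 [ 0.554  -0.4065  0.0949] u 0.5914 v -0.3498 z 0.0949
tab err 0.0026 [ 0.5603 -0.2661  0.0539] u 0.5839 v -0.2094 z 0.0539
platecorner L err 0.0033 [ 0.5379 -0.2969  0.0472] u 0.5646 v -0.2423 z 0.0472
clip out [ 0.5462 -0.3362  0.085 ] u 0.5768 v -0.2806 z 0.0850
clip in [ 0.5381 -0.4046  0.085 ] u 0.5754 v -0.3494 z 0.0850
slot [ 0.5505 -0.3362  0.085 ] u 0.5810 v -0.2801 z 0.0850
vial white [ 0.6413 -0.2489  0.05  ]
vial blue [ 0.3277 -0.4432  0.05  ]
bottle [ 0.3948 -0.5619  0.11  ]
timer [ 0.391  -0.4753  0.018 ]
shaft [ 0.4988 -0.4685  0.048 ] u 0.5427 v -0.4169 z 0.0480
needle tip r 0.0565 ang -0.033
rider tip? r 0.0669 ang 0.760
rider block r 0.0791 ang 0.884
rim corner r 0.0803 ang 1.779
rim end r 0.0647 ang 0.124
```

jog_arm(rows=[34, -35, 0, -0.14, 60, 34, -35, 0, -0.14, 60, 34, -35, 0, -0.14, 60, 34, -35, 0, -0.14, 60, 34, -35, 0, -0.14, 60, 34, -35, 0, -0.14, 60, 0, -48, 0, -0.14, 60, 0, -48, 0, -0.14, 60, 0, -48, 0, -0.14, 60, 0, -48, 0, -0.14, 60, 0, -48, 0, 0, 60, 0, -48, 0, 0, 60, 0, -48, 0, 0, 60, 0, -48, 0, 0, 60, 0, -48, 0, 0, 60, 0, -48, 0, 0, 60])

```text
clock: 1.7
tcp_pos: [0.496, -0.1063, 0.2201]
eef_rot: [3.141, 0.012, -0.331]
wrist_force: [1.5, 0.3, 0.1]
opening: 0.0602
```

jog_arm(rows=[-24, -38, -15, -0.03, 45, -24, -38, -20, 0, 45, -24, -38, -20, 0, 45, -24, -38, -20, 0, 45, -24, -38, -20, 0, 45, -22, -38, -20, 0, 45, 0, 0, 0, 0, 45, 0, 0, 0, 0, 45])

```text
clock: 2.5
tcp_pos: [0.3476, -0.3445, 0.1024]
eef_rot: [-3.141, 0.008, -0.372]
wrist_force: [0.2, 0.1, 0.7]
opening: 0.045
```

```bash
python3 - <<'E'
from h import *
o=observe();print(o['tcp_pos'],o['eef_rot'])
for n in("scene","top"):
    im=snap(n,f"pics/{n}1.png"); p=proj(im,o['tcp_pos']); print(n,p)
    cx,cy=map(int,p); cv2.imwrite(f"pics/{n}1c.png",cv2.resize(im["color"][max(cy-60,0):cy+60,cx-80:cx+80,::-1],None,fx=4,fy=4,interpolation=2)); print(cx-80,cy-60)
E
```

```text
[ 0.34758001 -0.34445879  0.10236883] [-3.14142212  0.00761806 -0.37164544]
scene [205.69211553 216.44513829]
125 156
top [245.24613003 264.9767752 ]
165 204
```

View pics/scene1c.png

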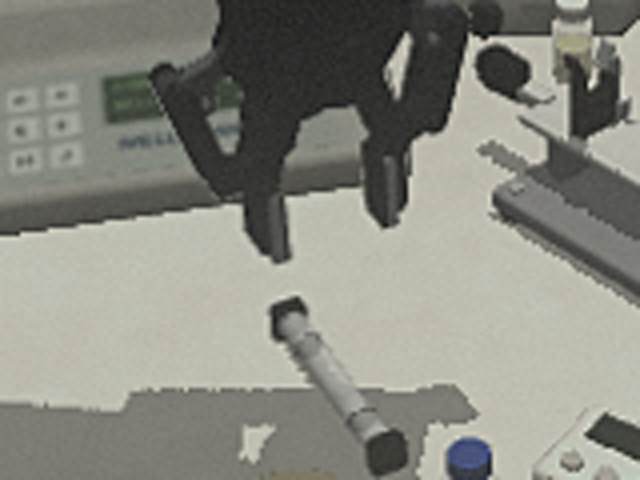

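View pics/top1c.png

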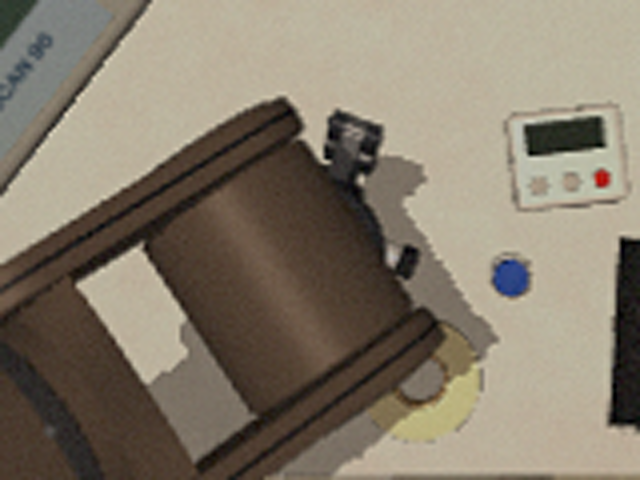

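jog_arm(rows=[6, 9, -25, 0.013, 45, 0, 0, -30, 0, 45, 0, 0, -25, 0, 45, 0, 0, -10, 0, 45, 0, 0, 0, 0, 45, 0, 0, 0, 0, 45])

```text
clock: 3.2
tcp_pos: [0.3621, -0.332, 0.0167]
eef_rot: [3.135, -0.004, -0.343]
wrist_force: [0.4, 0.6, 0.0]
opening: 0.0454
```

```bash
python3 - <<'E'
from h import *
o=observe();print(o['tcp_pos'],o['eef_rot'],o['wrist_force'])
for n in("scene",):
    im=snap(n,f"pics/{n}2.png"); p=proj(im,o['tcp_pos']); print(n,p)
    cx,cy=map(int,p); cv2.imwrite(f"pics/{n}2c.png",cv2.resize(im["color"][cy-50:cy+50,cx-60:cx+60,::-1],None,fx=6,fy=6,interpolation=2)); print(cx-60,cy-50)
E
```

```text
[ 0.36213612 -0.33197125  0.01668688] [ 3.13459745 -0.0040656  -0.34313082] [0.3860096  0.56288124 0.01355311]
scene [209.7693022 245.7450027]
149 195
```

View pics/scene2c.png

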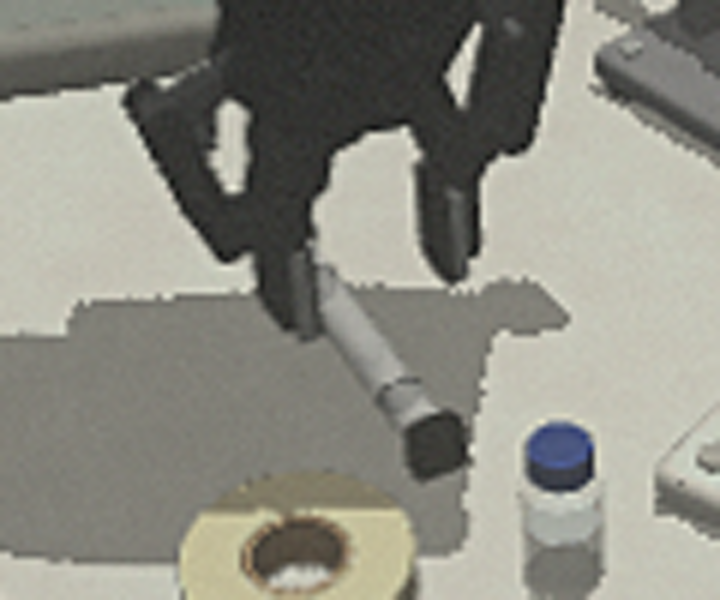

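jog_arm(rows=[-8, -3, -5, -0.015, 45, 0, 0, -5, 0, 45, 0, 0, 0, 0, 45, 0, 0, 0, 0, 45])

```text
clock: 3.65
tcp_pos: [0.355, -0.3377, 0.0095]
eef_rot: [3.13, -0.01, -0.36]
wrist_force: [0.4, 0.2, 0.1]
opening: 0.0452
```

jog_arm(rows=[0, 3, -6, 0, 45, 0, 0, 0, 0, 45, 0, 0, 0, 0, 0, 0, 0, 0, 0, 0, 0, 0, 0, 0, 0, 0, 0, 0, 0, 0, 0, 0, 0, 0, 0])

```text
clock: 4.35
tcp_pos: [0.3551, -0.3348, 0.0034]
eef_rot: [3.13, -0.011, -0.36]
wrist_force: [0.3, 0.2, 0.5]
opening: 0.0113
```

```bash
python3 - <<'E'
from h import *
o=observe();print(o['tcp_pos'],o['eef_rot'],o['wrist_force'],o['opening'])
for n in("scene",):
    im=snap(n,f"pics/{n}3.png"); p=proj(im,o['tcp_pos']); print(n,p)
    cx,cy=map(int,p); cv2.imwrite(f"pics/{n}3c.png",cv2.resize(im["color"][cy-50:cy+50,cx-60:cx+60,::-1],None,fx=6,fy=6,interpolation=2)); print(cx-60,cy-50)
E
```

```text
[ 0.35509303 -0.33478673  0.0033756 ] [ 3.13012114 -0.01052232 -0.36000639] [0.29971985 0.24662488 0.48029932] 0.011342388578483508
scene [208.77916912 253.4974528 ]
148 203
```

View pics/scene3c.png

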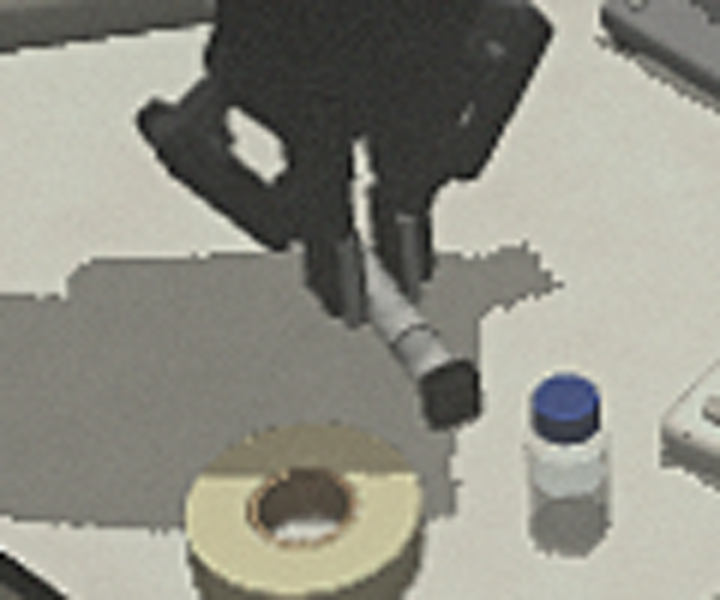

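jog_arm(rows=[0, 0, 0, 0, 0, 0, 0, 0, 0, 0, 0, 0, 0, 0, 0])

```text
clock: 4.7
tcp_pos: [0.3551, -0.3348, 0.0034]
eef_rot: [3.13, -0.01, -0.36]
wrist_force: [-1.1, -0.8, 0.3]
opening: 0.0118
```

jog_arm(rows=[0, 0, 6, 0, 0, 0, 0, 6, 0, 0, 0, 0, 8, 0, 0, 0, 0, 10, 0, 0, 0, 0, 0, 0, 0])

```text
clock: 5.2
tcp_pos: [0.3551, -0.3348, 0.0361]
eef_rot: [3.13, -0.011, -0.36]
wrist_force: [0.7, -0.3, -0.2]
opening: 0.0114
```

```bash
python3 - <<'E'
from h import *
o=observe();print(o['tcp_pos'],o['eef_rot'],o['wrist_force'],o['opening'])
for n in("scene",):
    im=snap(n,f"pics/{n}4.png"); p=proj(im,o['tcp_pos']); print(n,p)
    cx,cy=map(int,p); cv2.imwrite(f"pics/{n}4c.png",cv2.resize(im["color"][cy-50:cy+50,cx-60:cx+60,::-1],None,fx=6,fy=6,interpolation=2)); print(cx-60,cy-50)
E
```

```text
[ 0.35513598 -0.33478065  0.03610872] [ 3.12996486 -0.01085014 -0.36001883] [ 0.70260522 -0.25594282 -0.24787004] 0.0114116899017618
scene [207.505552   240.49924366]
147 190
```

View pics/scene4c.png

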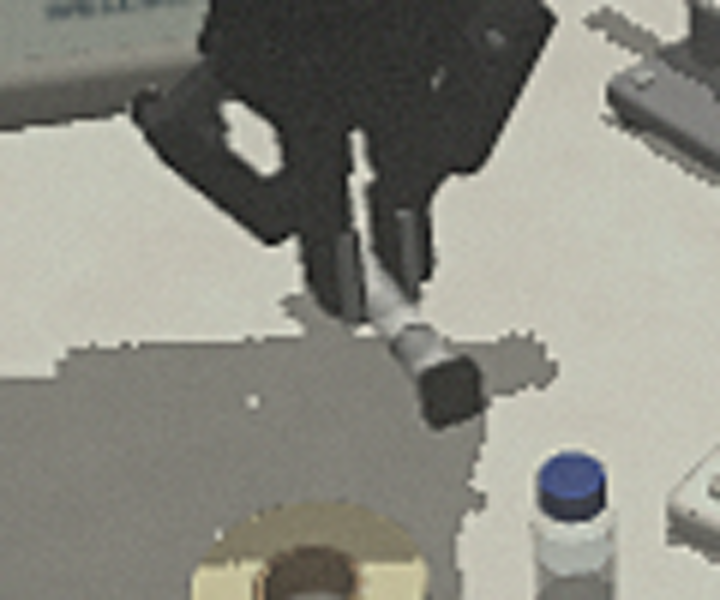

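jog_arm(rows=[0, 0, 40, 0, 0, 0, 0, 40, 0, 0, 30, -6, 30, 0.06, 0, 40, -7, 0, 0.07, 0, 40, -7, 0, 0.07, 0, 40, -7, 0, 0.06, 0, 30, -5, 0, 0, 0, 0, 0, 0, 0, 0, 0, 0, 0, 0, 0])

```text
clock: 6.15
tcp_pos: [0.5391, -0.3637, 0.1476]
eef_rot: [3.132, -0.004, -0.091]
wrist_force: [0.3, 0.9, -0.1]
opening: 0.0116
```

```bash
python3 - <<'E'
from h import *
o=observe();print(o['tcp_pos'],o['eef_rot'],o['wrist_force'],o['opening'])
for n in("scene","top"):
    im=snap(n,f"pics/{n}5.png"); p=proj(im,o['tcp_pos']); print(n,p)
    cx,cy=map(int,p); cv2.imwrite(f"pics/{n}5c.png",cv2.resize(im["color"][cy-50:cy+50,cx-60:cx+60,::-1],None,fx=6,fy=6,interpolation=2)); print(cx-60,cy-50)
E
```

```text
[ 0.53906955 -0.36373627  0.14762097] [ 3.13246113 -0.00445132 -0.09095342] [ 0.3275303   0.87540443 -0.10450698] 0.011560059757778234
scene [280.5783365  154.48626744]
220 104
top [252.96069588 169.21546565]
192 119
```

View pics/scene5c.png

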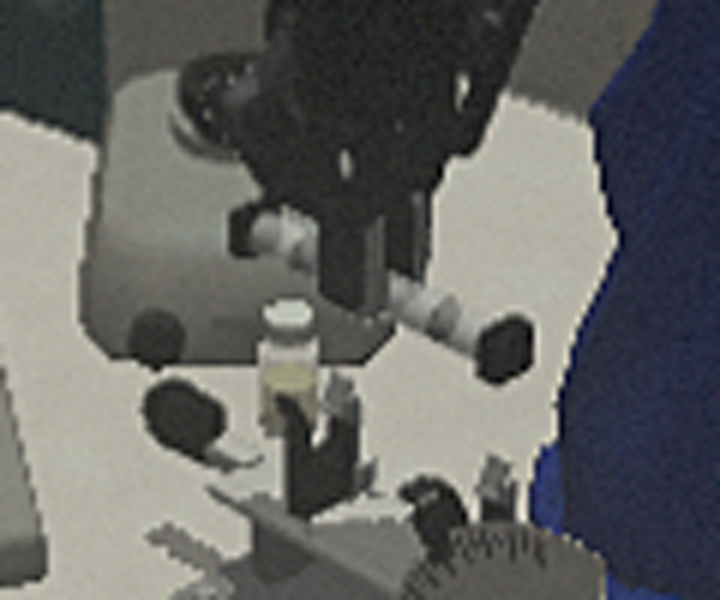

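View pics/top5c.png

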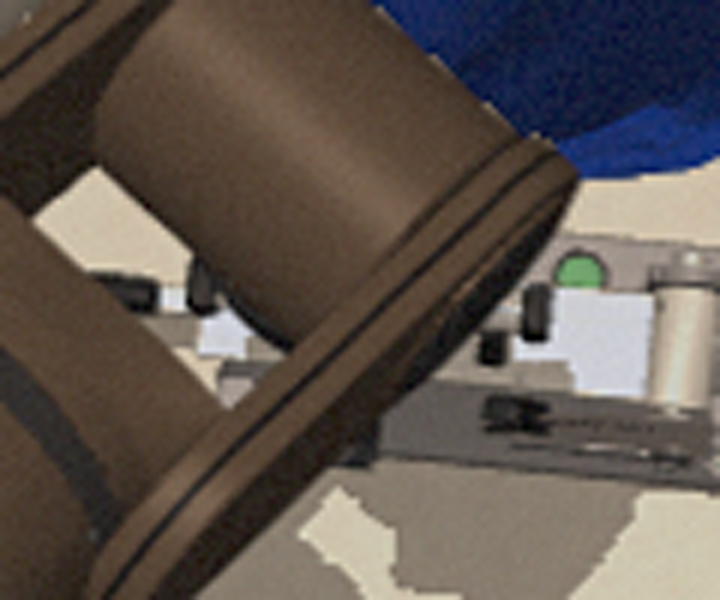

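```bash
python3 - <<'E'
from h import *
T=dict(np.load('top0.npz'));S=dict(np.load('scene0.npz'))
np.set_printoptions(precision=4,suppress=True)
c=lambda u,v,o:((u+.5)/6-.5+o[0],(v+.5)/6-.5+o[1])
u=np.array([np.cos(.099),-np.sin(.099),0]);v=np.array([np.sin(.099),np.cos(.099),0])
tcp=np.array([.53907,-.36374,.1476]);print('tcp u %.4f v %.4f'%(tcp@u,tcp@v))
A=[]
for a,b in [((201,287),(241,232)),((537,312),(505,349))]:
    X,e=two(T,c(*a,(192,119)),S,c(*b,(220,104)));A.append(X);print(X,e,'u %.4f v %.4f'%(X@u,X@v))
m=(A[0]+A[1])/2;print(m,'u %.4f v %.4f'%(m@u,m@v),np.linalg.norm(A[0]-A[1]),np.arctan2(*(A[0]-A[1])[:2]))
E
```

```text
tcp u 0.5724 v -0.3087
[ 0.544  -0.3084  0.1531] 0.00120387919278985 u 0.5718 v -0.2531
[ 0.5351 -0.4201  0.1547] 0.001388862511648127 u 0.5741 v -0.3652
[ 0.5396 -0.3642  0.1539] u 0.5729 v -0.3091 0.11207800121809453 0.07881001075822741
```

jog_arm(rows=[8, -5, -10, -0.01, 0, 0, 0, -10, 0, 0, 0, 0, 0, 0, 0, 0, 0, 0, 0, 0])

```text
clock: 6.65
tcp_pos: [0.5437, -0.3689, 0.1253]
eef_rot: [3.134, -0.002, -0.106]
wrist_force: [0.6, 0.5, -1.7]
opening: 0.0109
```

```bash
python3 - <<'E'
from h import *
o=observe();print(o['tcp_pos'],o['eef_rot'],o['wrist_force'],o['opening'])
u=np.array([np.cos(.099),-np.sin(.099),0]);v=np.array([np.sin(.099),np.cos(.099),0]);print(o['tcp_pos']@u,o['tcp_pos']@v)
for n in("scene","top"):
    im=snap(n,f"pics/{n}6.png"); p=proj(im,o['tcp_pos'])
    cx,cy=map(int,p); cv2.imwrite(f"pics/{n}6c.png",cv2.resize(im["color"][cy-50:cy+50,cx-60:cx+60,::-1],None,fx=6,fy=6,interpolation=2)); print(cx-60,cy-50)
E
```

```text
[ 0.54371129 -0.36892204  0.12528152] [ 3.13377672e+00 -2.43726477e-03 -1.05524184e-01] [ 0.62946483  0.52401675 -1.66992467] 0.010941947852329728
0.5775126570564847 -0.31337608119780846
223 114
196 118
```

View pics/scene6c.png

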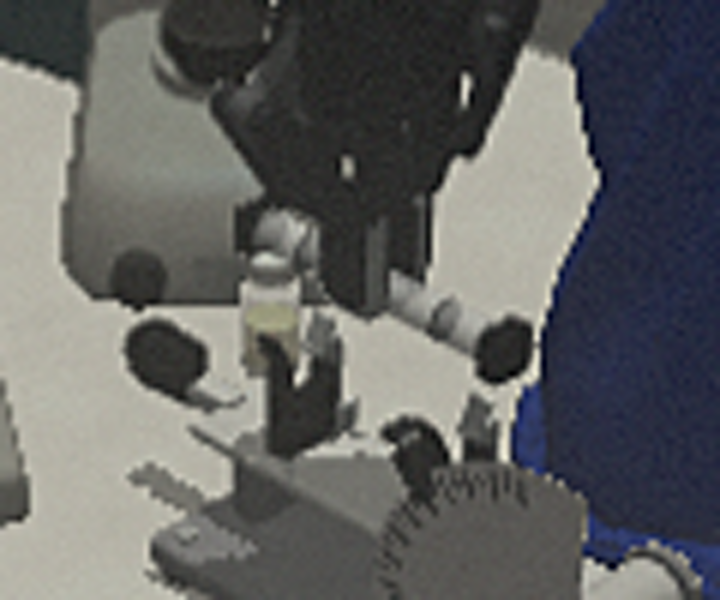

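View pics/top6c.png

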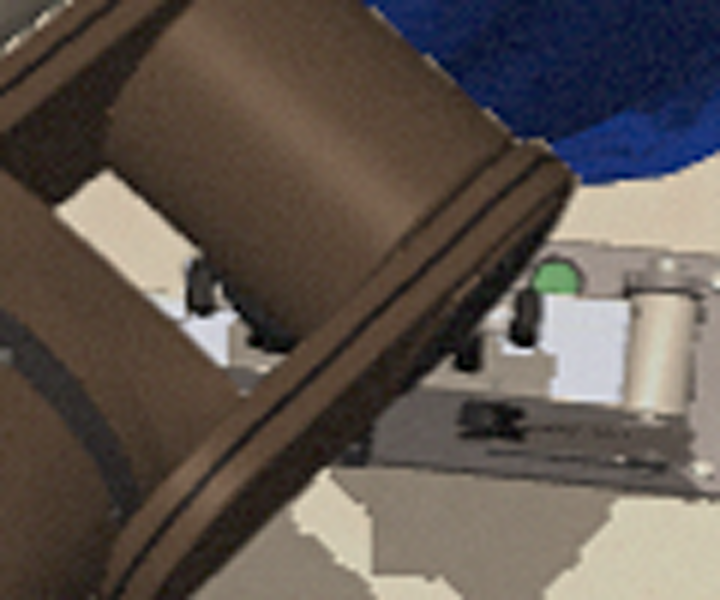

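jog_arm(rows=[4, 0, -8, 0.006, 0, 0, 0, -8, 0, 0, 0, 0, 0, 0, 0, 0, 0, 0, 0, 0])

```text
clock: 7.15
tcp_pos: [0.5483, -0.3689, 0.1086]
eef_rot: [3.133, -0.003, -0.099]
wrist_force: [-0.4, 0.0, -0.9]
opening: 0.0115
```

```bash
python3 - <<'E'
from h import *
o=observe();print(o['tcp_pos'],o['eef_rot'],o['wrist_force'],o['opening'])
u=np.array([np.cos(.099),-np.sin(.099),0]);v=np.array([np.sin(.099),np.cos(.099),0]);print(o['tcp_pos']@u,o['tcp_pos']@v)
for n in("scene","top"):
    im=snap(n,f"pics/{n}7.png"); p=proj(im,o['tcp_pos'])
    cx,cy=map(int,p); cv2.imwrite(f"pics/{n}7c.png",cv2.resize(im["color"][cy-36:cy+39,cx-45:cx+45,::-1],None,fx=8,fy=8,interpolation=2)); print(cx-45,cy-36)
E
```

```text
[ 0.54827935 -0.36890654  0.1086063 ] [ 3.13319932 -0.00329639 -0.09881351] [-0.38751027  0.03747702 -0.94690238] 0.011535847863458794
0.5820568159995199 -0.3129091552359743
240 134
211 131
```

View pics/scene7c.png

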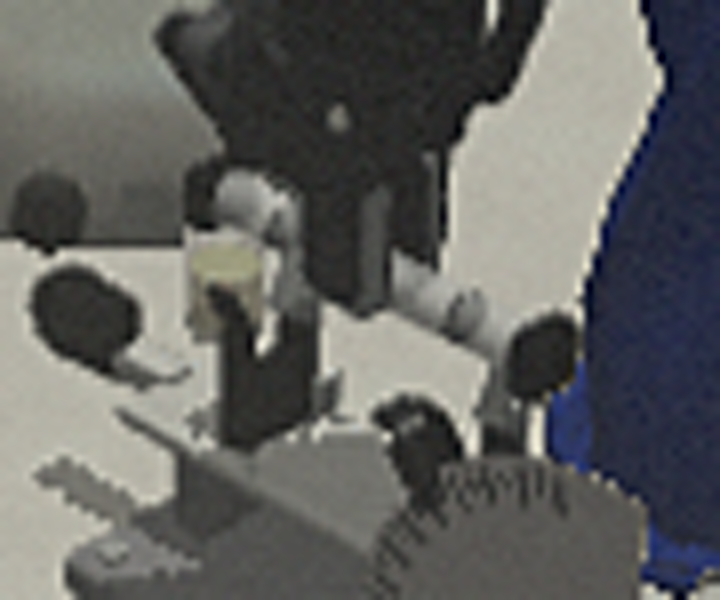

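View pics/top7c.png

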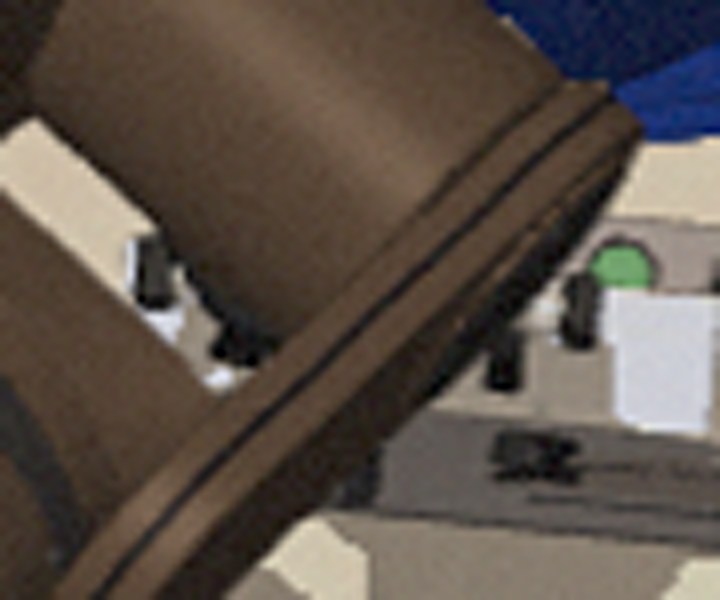

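```bash
python3 - <<'E'
from h import *
T=dict(np.load('top0.npz'));S=dict(np.load('scene0.npz'))
np.set_printoptions(precision=4,suppress=True)
c=lambda u,v,o:((u+.5)/8-.5+o[0],(v+.5)/8-.5+o[1])
u=np.array([np.cos(.099),-np.sin(.099),0]);v=np.array([np.sin(.099),np.cos(.099),0])
A=[]
for a,b in [((154,272),(204,192)),((579,311),(543,355))]:
    X,e=two(T,c(*a,(211,131)),S,c(*b,(240,134)));A.append(X);print(X,e,'u %.4f v %.4f'%(X@u,X@v))
    Y=onz(T,*c(*a,(211,131)),.124);print('  top',Y@u,Y@v)
m=(A[0]+A[1])/2;print(m,'u %.4f v %.4f'%(m@u,m@v),np.linalg.norm(A[0]-A[1]),np.arctan2(*(A[0]-A[1])[:2]))
# plate corners seen now in top: right end edge of plate piece
for q in [(608,290),(718,300),(612,418),(712,430)]:
    Y=onz(T,*c(*q,(211,131)),.05);print('plate',Y@u,Y@v)
E
```

```text
[ 0.554  -0.3139  0.115 ] 0.0010484727623883956 u 0.5823 v -0.2576
  top 0.5812813901306785 -0.2590375471347867
[ 0.5436 -0.4246  0.1159] 0.002163406744433844 u 0.5829 v -0.3688
  top 0.5809441143095089 -0.3680490129626895
[ 0.5488 -0.3693  0.1154] u 0.5826 v -0.3132 0.11124813164843786 0.09341737711151005
plate 0.5989942460630622 -0.375395057078941
plate 0.5989509161092391 -0.4058190970922705
plate 0.5637194894392117 -0.3796170526911012
plate 0.5628842593965423 -0.40726323722117536
```

jog_arm(rows=[-1, 0, -8, 0, 0, 0, 0, -6, 0, 0, 0, 0, 0, 0, 0])

```text
clock: 7.55
tcp_pos: [0.5473, -0.3691, 0.0942]
eef_rot: [3.133, -0.004, -0.099]
wrist_force: [0.3, 0.4, -1.5]
opening: 0.0114
```

jog_arm(rows=[0, 0, -4, 0, 0, 0, 0, -4, 0, 0, 0, 0, 0, 0, 0])

```text
clock: 7.85
tcp_pos: [0.5463, -0.3695, 0.0864]
eef_rot: [3.132, -0.001, -0.099]
wrist_force: [-0.8, -0.4, -0.1]
opening: 0.0116
```

jog_arm(rows=[0, 0, -4, 0, 0, 0, 0, -4, 0, 0, 0, 0, 0, 0, 0])

```text
clock: 8.15
tcp_pos: [0.5455, -0.3708, 0.0824]
eef_rot: [3.131, 0.002, -0.098]
wrist_force: [-0.5, 1.3, -0.6]
opening: 0.0115
```

```bash
python3 - <<'E'
from h import *
o=observe();print(o['tcp_pos'],o['eef_rot'],o['wrist_force'],o['opening'])
for n in("scene","top"):
    im=snap(n,f"pics/{n}8.png"); p=proj(im,o['tcp_pos'])
    cx,cy=map(int,p); cv2.imwrite(f"pics/{n}8c.png",cv2.resize(im["color"][cy-36:cy+39,cx-45:cx+45,::-1],None,fx=8,fy=8,interpolation=2)); print(cx-45,cy-36)
E
```

```text
[ 0.54552299 -0.37082132  0.08244779] [ 3.13051656e+00  1.70823747e-03 -9.79805536e-02] [-0.5381006   1.3197724  -0.63687388] 0.011483200880731183
239 146
212 134
```

View pics/scene8c.png

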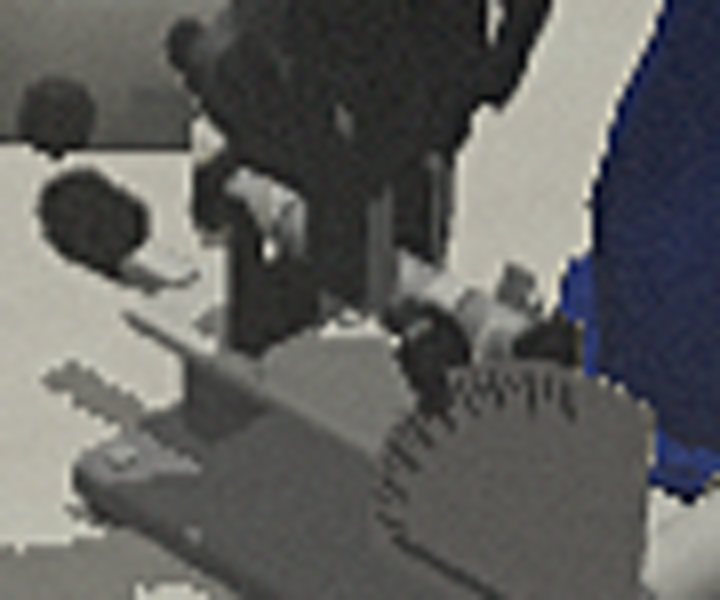

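jog_arm(rows=[0.5, 0.5, -6, 0, 0, 0.5, 0.5, -6, 0, 0])

```text
clock: 8.45
tcp_pos: [0.5466, -0.3703, 0.0718]
eef_rot: [3.13, 0.002, -0.097]
wrist_force: [-11.7, 6.1, 27.5]
opening: 0.0116
```

jog_arm(rows=[0, 0, 0, 0, 0, 0, 0, 0, 0, 0])

```text
clock: 8.65
tcp_pos: [0.5473, -0.3704, 0.0723]
eef_rot: [3.129, 0.002, -0.097]
wrist_force: [-2.9, 0.3, 3.9]
opening: 0.0113
```

```bash
cat > look.py <<'E'
from h import *
import sys
k=sys.argv[1]; o=observe();print(o['clock'],o['tcp_pos'],o['eef_rot'],o['wrist_force'],o['opening'])
X=np.array([.5475,-.369,.075])
for n in("scene","top"):
    im=snap(n,f"pics/{n}{k}.png"); p=proj(im,X)
    cx,cy=map(int,p); cv2.imwrite(f"pics/{n}{k}c.png",cv2.resize(im["color"][cy-36:cy+39,cx-45:cx+45,::-1],None,fx=8,fy=8,interpolation=2)); print(cx-45,cy-36)
E
python3 look.py 9
```

```text
8.65 [ 0.54725536 -0.37035978  0.07226575] [ 3.12922599e+00  1.50451305e-03 -9.69220130e-02] [-2.92233378  0.29255211  3.86614465] 0.011300454082862411
239 148
212 134
```

View pics/scene9c.png

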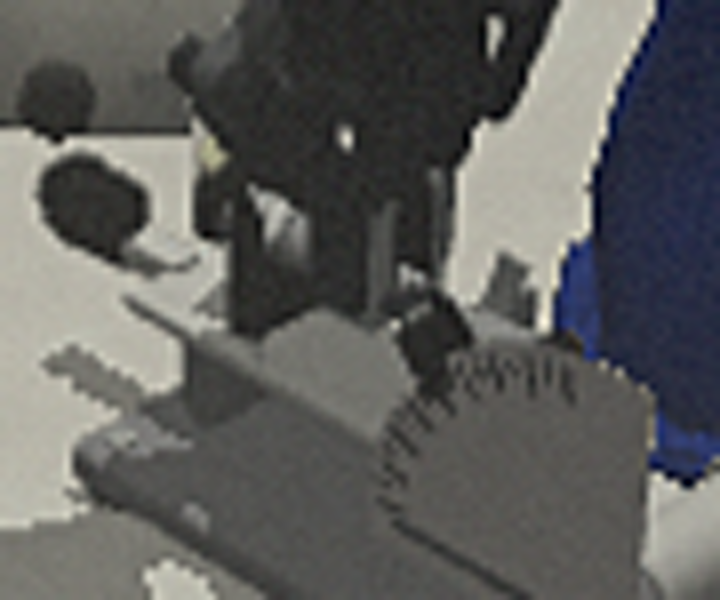

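View pics/top9c.png

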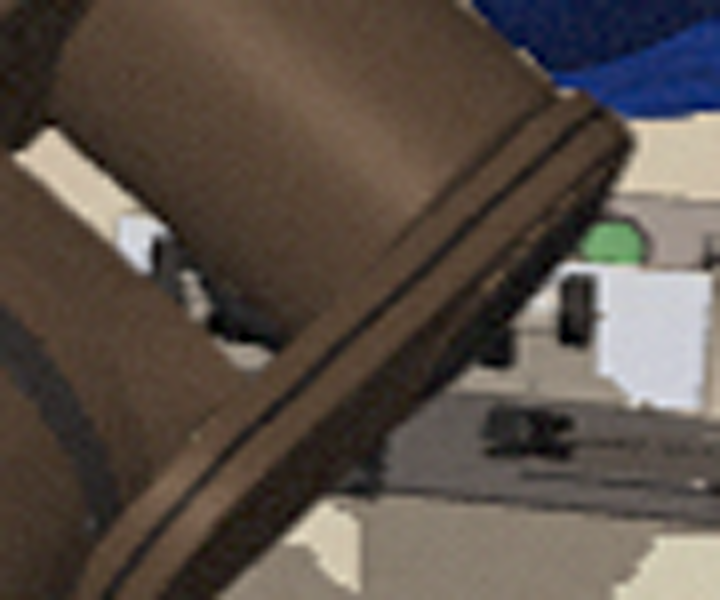

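jog_arm(rows=[0, 0, 0, 0, 35, 0, 0, 0, 0, 35, 0, 0, 0, 0, 35, 0, 0, 15, 0, 35, 0, 0, 30, 0, 35, 0, 0, 40, 0, 35, 0, 0, 40, 0, 35, 0, 0, 0, 0, 35])

```text
clock: 9.55
tcp_pos: [0.5476, -0.3682, 0.2009]
eef_rot: [3.132, -0.001, -0.097]
wrist_force: [-0.2, -0.3, 0.2]
opening: 0.0351
```

```bash
python3 look.py 10
```

```text
9.55 [ 0.54760835 -0.36822348  0.20088649] [ 3.13164988e+00 -1.14687226e-03 -9.71163227e-02] [-0.15386328 -0.30256831  0.24988952] 0.035061960479167514
239 148
212 134
```

View pics/scene10c.png

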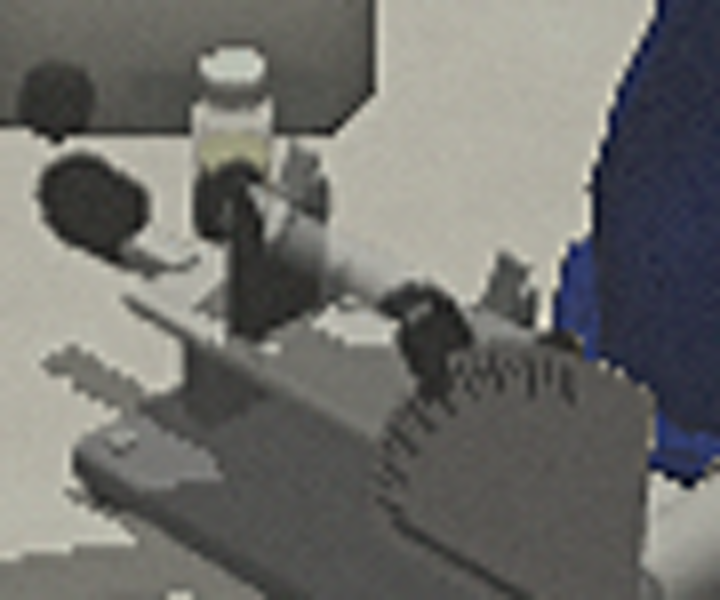

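View pics/top10c.png

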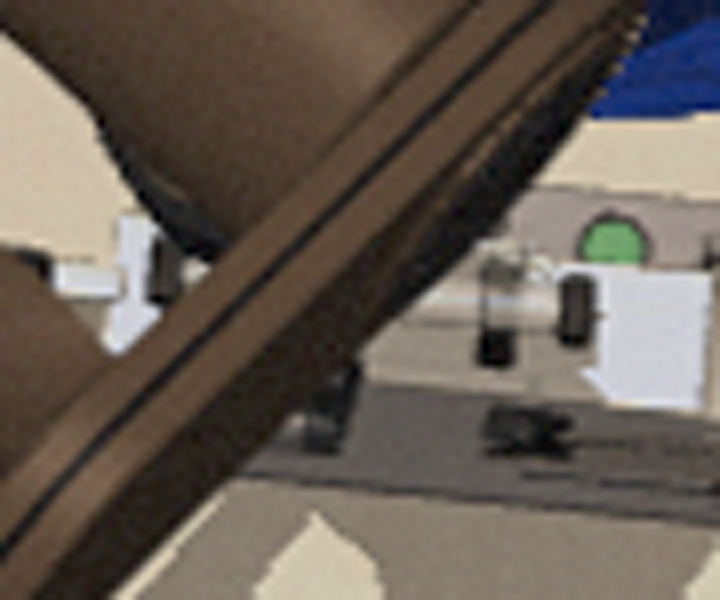

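```bash
python3 - <<'E'
from h import *
T=dict(np.load('top0.npz'));S=dict(np.load('scene0.npz'))
np.set_printoptions(precision=4,suppress=True)
u=np.array([np.cos(.099),-np.sin(.099),0]);v=np.array([np.sin(.099),np.cos(.099),0])
c=lambda u,v,o:((u+.5)/8-.5+o[0],(v+.5)/8-.5+o[1])
X,e=two(T,c(163,270,(212,134)),S,c(217,203,(239,148)));print('cap out',X,e,X@u,X@v)
Y=onz(T,*c(577,310,(212,134)),.087);print('cap in',Y@u,Y@v)
Y=onz(T,*c(163,270,(212,134)),.087);print('cap out',Y@u,Y@v)
# rider angle by scale geometry for several plane depths
s2=lambda u,v:((u+.5)/8-.5+255,(v+.5)/8-.5+160)
for uh in (.535,.538,.541,.544,.547,.55):
  H=uh*u+-.4175*v+np.array([0,0,.048]); 
  r=[]
  for a in [s2(275,436),s2(250,385),s2(303,300),s2(290,250),s2(525,300)]:
    X=onplane(S,*a,H,u)-H; r.append('%.1f/%.3f'%(1e3*np.hypot(X@v,X[2]),np.arctan2(X[2],X@v)))
  print(uh,proj(S,H),r)
E
python3 - <<'E'
import cv2
b=cv2.imread('pics/scene10.png')
cv2.imwrite('pics/s10.png',cv2.resize(b[180:232,278:328],None,fx=11,fy=11,interpolation=2))
E
```

```text
cap out [ 0.5544 -0.3149  0.0777] 0.0004145405310286016 0.5828340136695096 -0.25851087642029064
cap in 0.5807140994306267 -0.37013224763006225
cap out 0.5815772030201545 -0.2597192613439439
0.535 [308.1873 227.7709] ['49.9/0.124', '60.6/0.287', '65.8/0.871', '78.2/0.925', '85.5/1.830']
0.538 [309.2059 227.0536] ['52.1/0.060', '62.3/0.229', '65.4/0.814', '77.6/0.877', '82.4/1.813']
0.541 [310.2204 226.3392] ['54.6/0.002', '64.3/0.175', '65.2/0.756', '77.2/0.829', '79.4/1.794']
0.544 [311.2309 225.6275] ['57.3/-0.052', '66.5/0.123', '65.3/0.698', '77.0/0.780', '76.3/1.773']
0.547 [312.2373 224.9186] ['60.1/-0.100', '68.8/0.076', '65.5/0.640', '77.0/0.732', '73.3/1.751']
0.55 [313.2397 224.2124] ['63.0/-0.144', '71.3/0.031', '66.0/0.583', '77.2/0.683', '70.3/1.727']
```

View pics/s10.png

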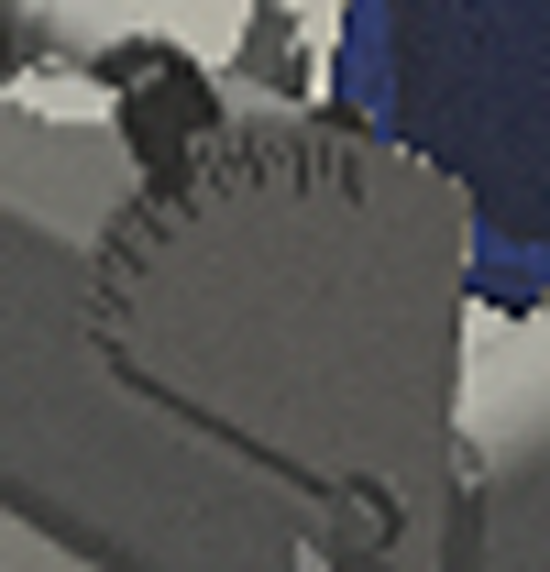

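```bash
python3 - <<'E'
import cv2
b=cv2.imread('pics/top0.png')
cv2.imwrite('pics/t3.png',cv2.resize(b[170:206,265:320],None,fx=14,fy=14,interpolation=2))
E
```

```text
(no output)
```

View pics/t3.png

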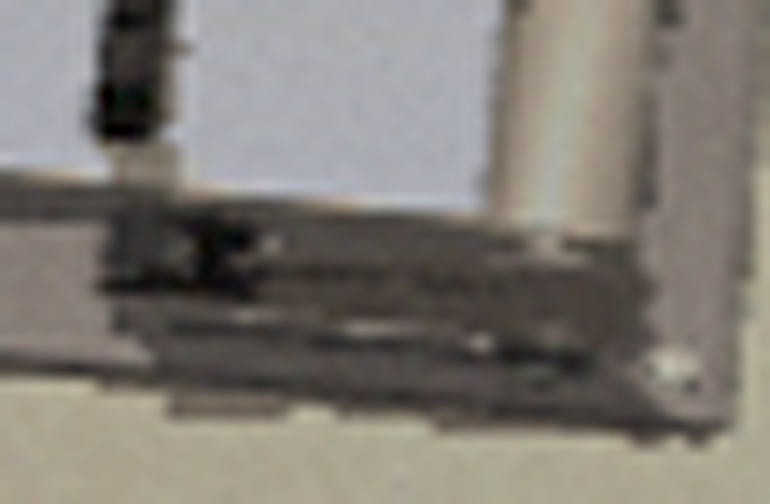

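```bash
python3 - <<'E'
from h import *
T=dict(np.load('top0.npz'));S=dict(np.load('scene0.npz'))
np.set_printoptions(precision=4,suppress=True)
u=np.array([np.cos(.099),-np.sin(.099),0]);v=np.array([np.sin(.099),np.cos(.099),0])
t3=lambda u,v:((u+.5)/14-.5+265,(v+.5)/14-.5+170)
s10=lambda u,v:((u+.5)/11-.5+278,(v+.5)/11-.5+180)
for p,z in [((350,268),.117),((450,275),.12),((205,250),.1),((600,300),.12),((560,350),.048),((250,325),.055),((470,345),.05)]:
  Y=onz(T,*t3(*p),z);print(p,Y@u,Y@v+.4175)
for p,q in [((205,245),(165,110)),((215,260),(180,120)),((185,230),(150,70)),((265,245),(150,75)),((480,342),(345,505))]:
  X,e=two(T,t3(*p),S,s10(*q));print(X@u,X@v+.4175,X[2]-.048,e,np.arctan2(X[2]-.048,X@v+.4175),np.hypot(X[2]-.048,X@v+.4175))
# ticks predicted
for uh in (.544,.546,.548,.550):
  print(uh)
  for r in (.063,.072):
    P=[proj(S,uh*u-.4175*v+np.array([0,0,.048])+r*(np.cos(np.radians(d))*v+np.sin(np.radians(d))*np.array([0,0,1]))) for d in (0,15,30,35,40,45,60,75,90)]
    print([tuple(np.round((np.array(p)-[278,180]+.5)*11-.5).astype(int)) for p in P])
E
```

```text
(350, 268) 0.5436257424871067 0.032469893999475696
(450, 275) 0.5435708391434841 0.017906930011868105
(205, 250) 0.5463176573162288 0.05393494689983103
(600, 300) 0.5418874634687875 -0.004194764247982596
(560, 350) 0.541589669806261 -0.002670395862368058
(250, 325) 0.5404157576378549 0.04616291417203494
(470, 345) 0.5408965298800196 0.01154518514794356
0.5469055739380954 0.05363467359340235 0.05618619409534502 0.0009438091444836429 0.8086274603920036 0.07767603632002984
0.545781145718576 0.05096961020721702 0.05586397689586224 0.003658515539010526 0.8311791483666157 0.07562198806760552
0.5476714224414551 0.057203561528853586 0.06250528641708535 0.00035984256387431614 0.8296577370205527 0.0847299137357475
0.5430878090116095 0.04810215532069789 0.06835107939300321 0.008199799497055378 0.9575572012467591 0.08358042474578106
0.5436620494923081 0.008136490079996839 -0.0041313298599904985 0.004461164599922545 -0.4698310100492915 0.009125259296805547
0.544
[(np.int64(102), np.int64(353)), (np.int64(113), np.int64(285)), (np.int64(142), np.int64(231)), (np.int64(156), np.int64(216)), (np.int
[... 1485 characters left out ...]
(177), np.int64(139)), (np.int64(245), np.int64(119)), (np.int64(325), np.int64(125)), (np.int64(411), np.int64(158))]
0.55
[(np.int64(124), np.int64(338)), (np.int64(136), np.int64(271)), (np.int64(165), np.int64(216)), (np.int64(179), np.int64(202)), (np.int64(194), np.int64(189)), (np.int64(211), np.int64(179)), (np.int64(270), np.int64(162)), (np.int64(340), np.int64(168)), (np.int64(416), np.int64(197))]
[(np.int64(87), np.int64(317)), (np.int64(100), np.int64(240)), (np.int64(133), np.int64(177)), (np.int64(148), np.int64(161)), (np.int64(166), np.int64(146)), (np.int64(185), np.int64(134)), (np.int64(253), np.int64(114)), (np.int64(333), np.int64(121)), (np.int64(419), np.int64(153))]
```

```bash
python3 - <<'E'
from h import *
S=dict(np.load('scene0.npz'))
im=S['color'].astype(np.float32)
u=np.array([np.cos(.099),-np.sin(.099),0]);v=np.array([np.sin(.099),np.cos(.099),0])
rows=[]
for uh in (.541,.545,.549):
  th=np.radians(np.arange(-10,105,.15)); rr=np.arange(.085,.045,-.0002)
  m=np.zeros((len(rr),len(th),2),np.float32)
  H=uh*u-.4175*v+np.array([0,0,.048])
  for i,r in enumerate(rr):
    for j,t in enumerate(th): m[i,j]=proj(S,H+r*(np.cos(t)*v+np.sin(t)*np.array([0,0,1])))
  w=cv2.remap(im,m[...,0],m[...,1],cv2.INTER_CUBIC)
  w=np.clip(w*2-20,0,255)
  for d in range(-10,105,5):
    j=int((d+10)/.15); 
    w[:(14 if d%15==0 else 6),j:j+2]=[255,0,0]
  w[110:112,::8]=[255,0,0]; w[65,::8]=[0,255,0]
  rows.append(w)
cv2.imwrite('pics/pol.png',np.vstack(rows)[...,::-1]); print(np.vstack(rows).shape)
E
```

```text
(603, 767, 3)[ WARN:0@18.619] global loadsave.cpp:1063 imwrite_ Unsupported depth image for selected encoder is fallbacked to CV_8U.
```

View pics/pol.png

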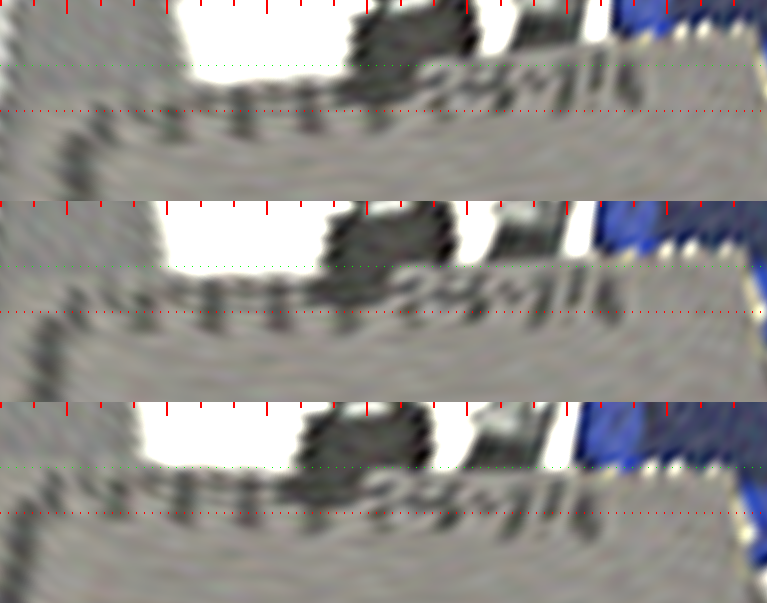

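```bash
python3 - <<'E'
from h import *
S=dict(np.load('scene0.npz'))
im=np.mean([cv2.imread(f'pics/scene{k}.png').astype(np.float32)[...,::-1] for k in (0,1,2,3,4,10)],axis=0)
u=np.array([np.cos(.099),-np.sin(.099),0]);v=np.array([np.sin(.099),np.cos(.099),0])
th=np.radians(np.arange(-6,90,.125)); rr=np.arange(.088,.048,-.0001)
m=np.zeros((len(rr),len(th),2),np.float32)
H=.549*u-.416*v+np.array([0,0,.0455])
for i,r in enumerate(rr):
    for j,t in enumerate(th): m[i,j]=proj(S,H+r*(np.cos(t)*v+np.sin(t)*np.array([0,0,1])))
w=cv2.remap(im,m[...,0],m[...,1],cv2.INTER_CUBIC)
w=np.clip((w-20)*2.5,0,255)
for d in range(-5,90,5):
    j=int((d+6)/.125); w[:(30 if d%10==0 else 12),j:j+2]=[255,0,0]; w[300:(330 if d%10==0 else 312),j:j+1]=[255,0,0]
w[160,::8]=[0,255,0];w[250,::8]=[0,255,0]
cv2.imwrite('pics/pol2.png',w[...,::-1].astype(np.uint8)); print(w.shape)
z=cv2.resize(im[178:215,275:325],None,fx=15,fy=15,interpolation=2); cv2.imwrite('pics/z.png',np.clip((z-20)*2,0,255)[...,::-1].astype(np.uint8))
E
```

```text
(400, 768, 3)
```

View pics/pol2.png

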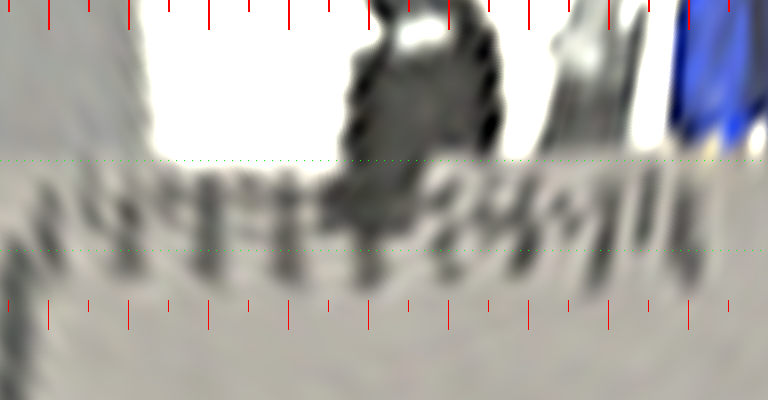

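View pics/z.png

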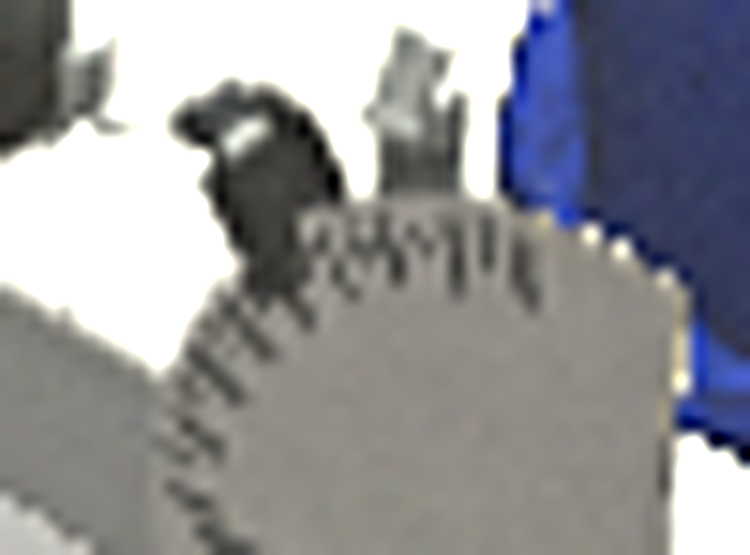

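```bash
python3 - <<'E'
from h import *
S=dict(np.load('scene0.npz'))
u=np.array([np.cos(.099),-np.sin(.099),0]);v=np.array([np.sin(.099),np.cos(.099),0]);k=np.array([0,0,1.])
zc=lambda X:np.round((np.array(proj(S,X))-[275,178]+.5)*15-.5).astype(int)
for n,a,b,c in [('prong in tip',.5658,-.3505,.0995),('prong mid',.5658,-.3505,.085),('jaw in',.5914,-.3498,.0949),('prong in seat lvl',.571,-.3505,.071)]:
    print(n,zc(a*u+b*v+c*k))
for uh in (.546,.549,.552,.56):
  for d in (40,45,50):
    t=np.radians(d); print(uh,d,[zc(uh*u-.416*v+.0455*k+r*(np.cos(t)*v+np.sin(t)*k)) for r in (.063,.072,.082)])
E
```

```text
prong in tip [285 110]
prong mid [281 201]
jaw in [409  59]
prong in seat lvl [304 272]
0.546 40 [array([279, 312]), array([241, 254]), array([198, 188])]
0.546 45 [array([302, 298]), array([267, 237]), array([227, 169])]
0.546 50 [array([327, 288]), array([295, 225]), array([259, 155])]
0.549 40 [array([295, 303]), array([256, 244]), array([214, 179])]
0.549 45 [array([318, 289]), array([282, 228]), array([243, 160])]
0.549 50 [array([343, 278]), array([311, 215]), array([275, 145])]
0.552 40 [array([311, 293]), array([272, 234]), array([229, 169])]
0.552 45 [array([334, 279]), array([298, 218]), array([259, 150])]
0.552 50 [array([359, 268]), array([327, 205]), array([291, 135])]
0.56 40 [array([352, 267]), array([313, 209]), array([271, 144])]
0.56 45 [array([375, 253]), array([339, 193]), array([300, 125])]
0.56 50 [array([400, 242]), array([368, 180]), array([333, 110])]
```

```bash
python3 - <<'E'
from h import *
T=dict(np.load('top0.npz'))
im=np.mean([cv2.imread(f'pics/top{k}.png').astype(np.float32)[...,::-1] for k in (0,)],axis=0)
z=cv2.resize(im[180:200,268:300],None,fx=24,fy=24,interpolation=2); cv2.imwrite('pics/zt.png',np.clip((z-10)*2.2,0,255)[...,::-1].astype(np.uint8))
u=np.array([np.cos(.099),-np.sin(.099),0]);v=np.array([np.sin(.099),np.cos(.099),0]);k=np.array([0,0,1.])
zc=lambda X:np.round((np.array(proj(T,X))-[268,180]+.5)*24-.5).astype(int)
for uh in (.541,.545,.549,.553):
  for d in (38,42,46,50):
    t=np.radians(d); print(uh,d,[zc(uh*u-.418*v+.048*k+r*(np.cos(t)*v+np.sin(t)*k)) for r in (.063,.072,.082)])
print(zc(.549*u-.418*v+.12*k),zc(.549*u-.418*v+.048*k))
E
```

```text
0.541 38 [array([328, 271]), array([248, 257]), array([158, 241])]
0.541 42 [array([360, 270]), array([285, 255]), array([200, 239])]
0.541 46 [array([396, 269]), array([325, 254]), array([245, 238])]
0.541 50 [array([433, 268]), array([368, 254]), array([295, 238])]
0.545 38 [array([332, 226]), array([252, 212]), array([162, 195])]
0.545 42 [array([364, 224]), array([289, 210]), array([204, 193])]
0.545 46 [array([400, 223]), array([329, 209]), array([250, 192])]
0.545 50 [array([437, 223]), array([372, 208]), array([299, 191])]
0.549 38 [array([336, 181]), array([256, 166]), array([166, 150])]
0.549 42 [array([368, 179]), array([293, 164]), array([208, 148])]
0.549 46 [array([404, 178]), array([333, 163]), array([254, 146])]
0.549 50 [array([441, 178]), array([376, 163]), array([303, 145])]
0.553 38 [array([340, 136]), array([260, 121]), array([170, 105])]
0.553 42 [array([372, 134]), array([297, 119]), array([212, 102])]
0.553 46 [array([408, 133]), array([337, 118]), array([258, 100])]
0.553 50 [array([445, 132]), array([381, 117]), array([307,  99])]
[921 188] [872 278]
```

View pics/zt.png

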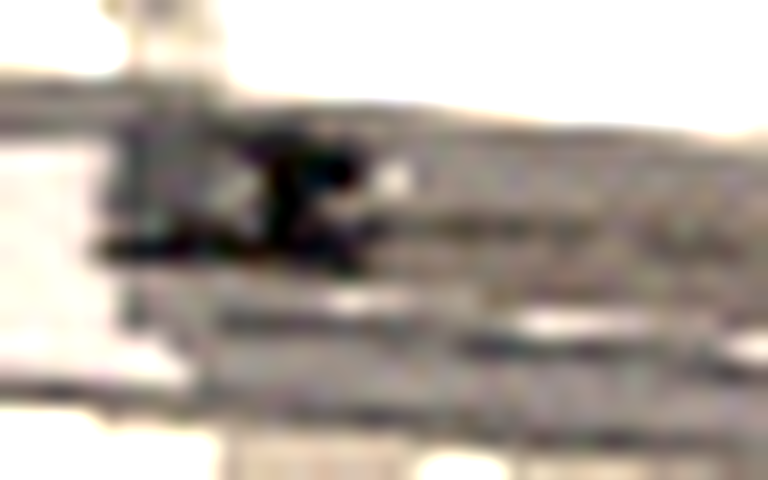

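jog_arm(rows=[3, 35, 0, 0, 35, 4, 35, 0, 0, 35, 4, 32, -20, 0, 35, 0, 0, -40, 0, 35, 0, 0, -20, 0, 35, 0, 0, 0, 0, 35])

```text
clock: 10.25
tcp_pos: [0.5522, -0.2576, 0.1054]
eef_rot: [-3.14, 0.015, -0.098]
wrist_force: [-0.1, -0.7, -0.5]
opening: 0.0351
```

```bash
python3 look.py 11
```

```text
10.25 [ 0.55224674 -0.2576231   0.10537798] [-3.13977629  0.01547214 -0.09845179] [-0.14192001 -0.68453206 -0.5113442 ] 0.03507769834101264
239 148
212 134
```

View pics/scene11c.png

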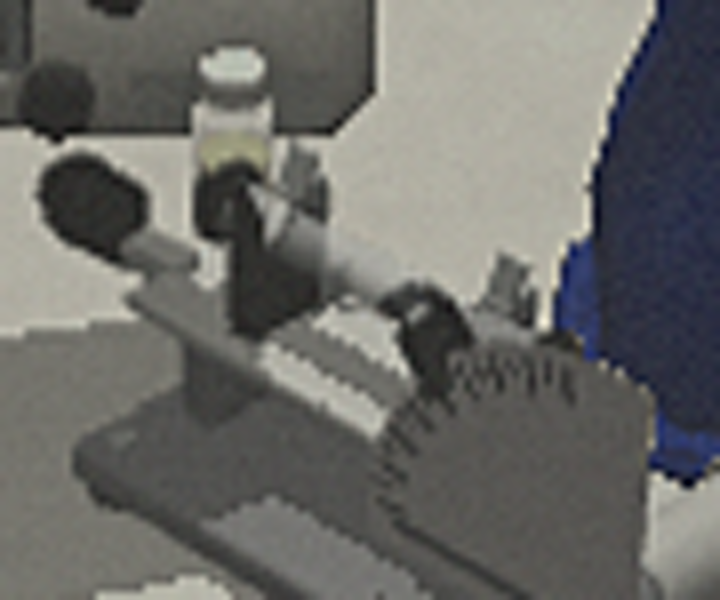

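View pics/top11c.png

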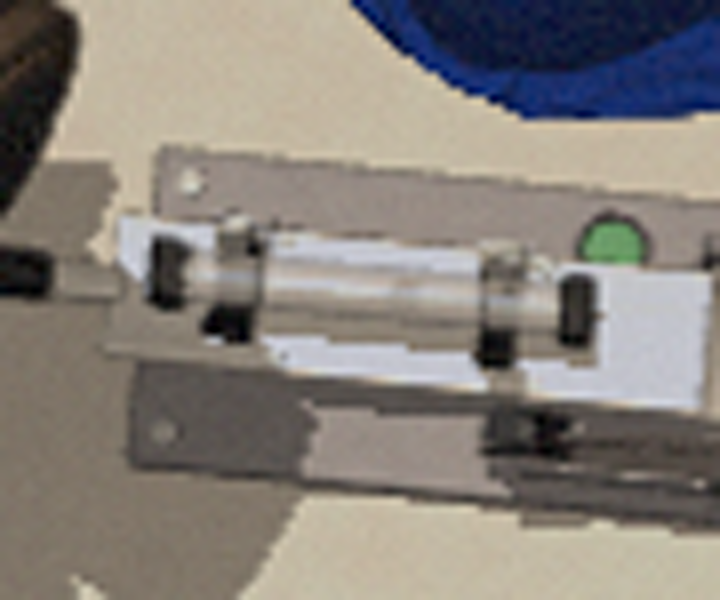

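jog_arm(rows=[6, -8, -20, 0, 35, 0, 0, -10, 0, 35, 0, 0, 0, 0, 35])

```text
clock: 10.65
tcp_pos: [0.562, -0.2696, 0.0821]
eef_rot: [3.138, 0.005, -0.1]
wrist_force: [0.2, 0.4, -0.5]
opening: 0.0351
```

```bash
cat > look2.py <<'E'
from h import *
import sys
k=sys.argv[1]; o=observe();print(o['clock'],o['tcp_pos'],o['eef_rot'],o['wrist_force'],o['opening'])
u=np.array([np.cos(.099),-np.sin(.099),0]);v=np.array([np.sin(.099),np.cos(.099),0]);print(o['tcp_pos']@u,o['tcp_pos']@v)
X=np.array([.5585,-.266,.07])
for n in("scene",):
    im=snap(n,f"pics/{n}{k}.png"); p=proj(im,X)
    cx,cy=map(int,p); cv2.imwrite(f"pics/{n}{k}c.png",cv2.resize(im["color"][cy-36:cy+39,cx-45:cx+45,::-1],None,fx=8,fy=8,interpolation=2)); print(cx-45,cy-36)
E
python3 look2.py 12
```

```text
10.65 [ 0.56202277 -0.26962479  0.08208361] [ 3.13755654  0.00503406 -0.10021409] [ 0.20771373  0.4385035  -0.46862428] 0.035106393740412564
0.5859201013359547 -0.21275516040690198
204 131
```

View pics/scene12c.png

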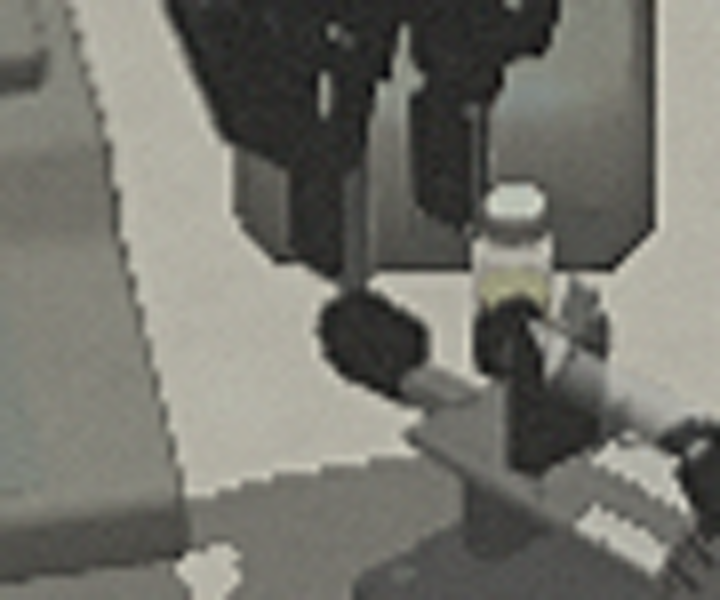

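jog_arm(rows=[-3, 3, -5, 0, 35, 0, 0, 0, 0, 35])

```text
clock: 10.9
tcp_pos: [0.5599, -0.2673, 0.0797]
eef_rot: [3.136, 0.001, -0.101]
wrist_force: [0.2, -0.5, -0.0]
opening: 0.0348
```

jog_arm(rows=[-1, 1, -15, 0, 35, 0, 0, -12, 0, 35, 0, 0, -10, 0, 35, 0, 0, 0, 0, 35])

```text
clock: 11.3
tcp_pos: [0.5587, -0.2659, 0.0406]
eef_rot: [3.135, 0.0, -0.1]
wrist_force: [0.3, -0.2, 0.0]
opening: 0.0353
```

```bash
python3 look2.py 13
```

```text
11.3 [ 0.55871592 -0.26590302  0.04062711] [ 3.13484572e+00  1.34641158e-04 -1.00270878e-01] [ 0.32806202 -0.19887403  0.02514596] 0.03530450356273849
0.5822615859052039 -0.20937846357927922
204 131
```

View pics/scene13c.png

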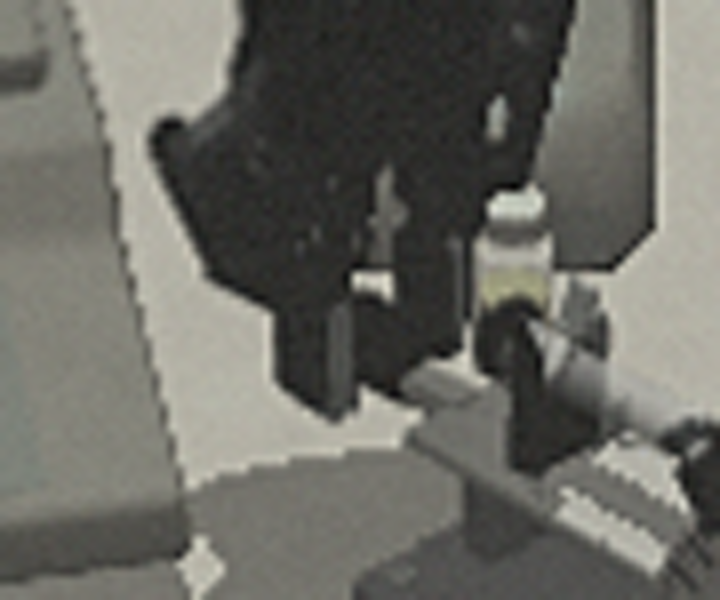

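jog_arm(rows=[0, 0, 0, 0, 0, 0, 0, 0, 0, 0, 0, 0, 0, 0, 0, 0, 0, 0, 0, 0, 0, 0, 0, 0, 0])

```text
clock: 11.85
tcp_pos: [0.5582, -0.2661, 0.0414]
eef_rot: [3.136, 0.002, -0.104]
wrist_force: [-0.9, -0.6, -0.9]
opening: 0.0108
```

jog_arm(rows=[0, -0.3, 6, 0, 0, 0, -0.5, 6, 0, 0, 0, -0.6, 6, 0, 0, -0.1, -0.8, 6, 0, 0, -0.1, -1, 6, 0, 0, -0.1, -1.2, 6, 0, 0, -0.1, -1.4, 6, 0, 0, 0, 0, 0, 0, 0])

```text
clock: 12.65
tcp_pos: [0.5573, -0.2737, 0.0858]
eef_rot: [3.136, 0.001, -0.106]
wrist_force: [0.7, -3.3, -5.0]
opening: 0.0108
```

```bash
python3 look.py 14
```

```text
12.65 [ 0.55727168 -0.27370246  0.08582085] [ 3.13563066e+00  1.08429180e-03 -1.06031644e-01] [ 0.67390372 -3.33595746 -5.01065175] 0.010769451989241296
239 148
212 134
```

View pics/scene14.png

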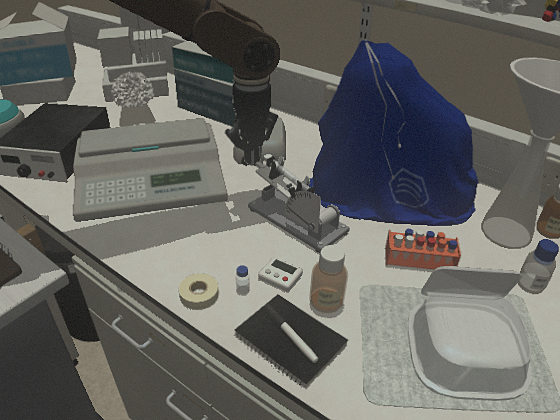

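jog_arm(rows=[0, -1.2, 6, 0, 0, 0, -1.5, 6, 0, 0, -0.1, -1.7, 6, 0, 0, -0.2, -2, 6, 0, 0, -0.2, -2.2, 6, 0, 0, -0.2, -2.5, 6, 0, 0, -0.3, -2.7, 6, 0, 0, -0.3, -3, 6, 0, 0, -0.3, -3.2, 6, 0, 0, 0, 0, 0, 0, 0])

```text
clock: 13.75
tcp_pos: [0.5548, -0.2961, 0.1379]
eef_rot: [3.133, 0.001, -0.106]
wrist_force: [1.1, -3.7, -6.7]
opening: 0.011
```

```bash
python3 look.py 15
```

```text
13.75 [ 0.55477069 -0.29610485  0.13794459] [ 3.13254535e+00  1.05715498e-03 -1.05559453e-01] [ 1.11315622 -3.66858795 -6.73669373] 0.011042218549978439
239 148
212 134
```

View pics/scene15c.png

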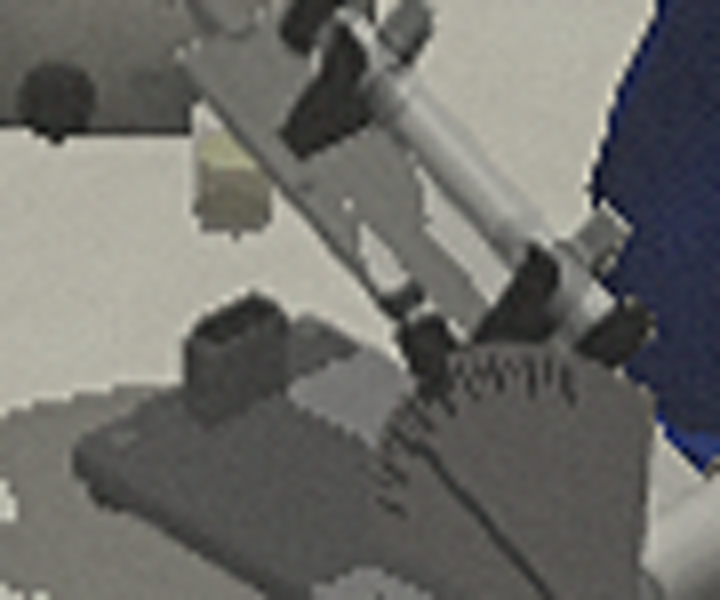

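View pics/top15c.png

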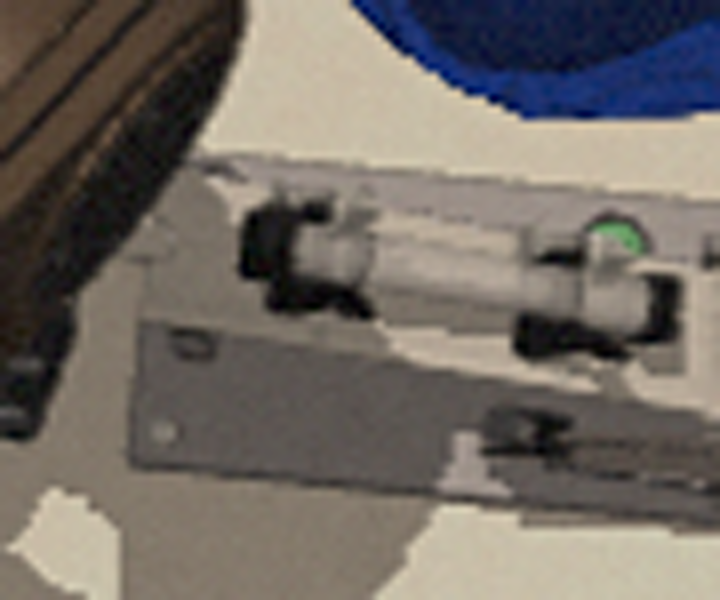

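```bash
cat > pol.py <<'E'
from h import *
import sys
S=dict(np.load('scene0.npz'))
im=cv2.imread(sys.argv[1]).astype(np.float32)[...,::-1]
u=np.array([np.cos(.099),-np.sin(.099),0]);v=np.array([np.sin(.099),np.cos(.099),0])
th=np.radians(np.arange(-6,90,.125)); rr=np.arange(.088,.028,-.00015)
m=np.zeros((len(rr),len(th),2),np.float32)
H=.549*u-.416*v+np.array([0,0,.0455])
for i,r in enumerate(rr):
    for j,t in enumerate(th): m[i,j]=proj(S,H+r*(np.cos(t)*v+np.sin(t)*np.array([0,0,1])))
w=cv2.remap(im,m[...,0],m[...,1],cv2.INTER_CUBIC)
w=np.clip((w-20)*2.5,0,255)
for d in range(-5,90,5):
    j=int((d+6)/.125); w[:(30 if d%10==0 else 12),j:j+2]=[255,0,0]; w[200:(220 if d%10==0 else 207),j:j+1]=[255,0,0]
w[107,::8]=[0,255,0];w[167,::8]=[0,255,0]
cv2.imwrite(sys.argv[2],w[...,::-1].astype(np.uint8))
b=cv2.imread(sys.argv[1]);z=cv2.resize(b[178:230,275:325],None,fx=11,fy=11,interpolation=2).astype(np.float32); cv2.imwrite(sys.argv[3],np.clip((z-20)*2,0,255).astype(np.uint8))
E
python3 pol.py pics/scene15.png pics/pol15.png pics/z15.png
```

View pics/pol15.png

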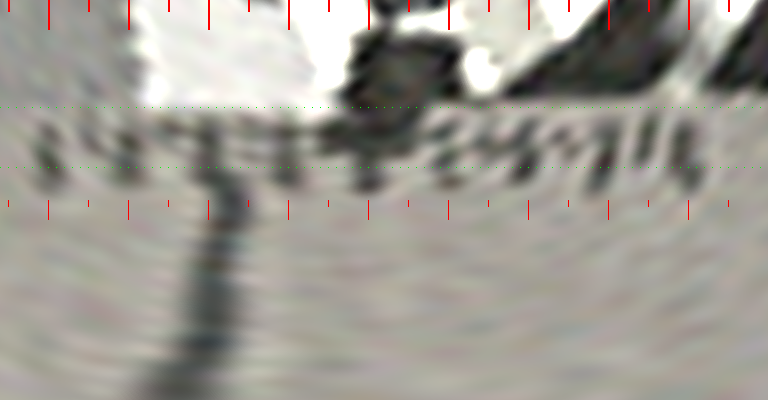

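View pics/z15.png

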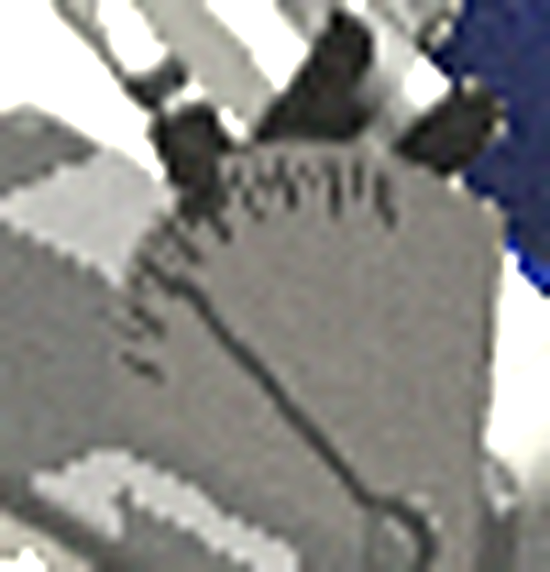

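jog_arm(rows=[-0.3, -3.2, 6, 0, 0, -0.3, -3.5, 6, 0, 0, -0.3, -3.7, 6, 0, 0, -0.4, -4, 5.6, 0, 0, -0.4, -4.2, 5.5, 0, 0, -0.4, -4.4, 5.3, 0, 0, -0.4, -4.5, 5, 0, 0, 0, 0, 0, 0, 0, 0, 0, 0, 0, 0])

```text
clock: 14.75
tcp_pos: [0.5518, -0.3227, 0.1736]
eef_rot: [3.135, 0.003, -0.104]
wrist_force: [1.4, -3.1, -8.0]
opening: 0.0109
```

```bash
python3 look.py 16; python3 pol.py pics/scene16.png pics/pol16.png pics/z16.png
```

```text
14.75 [ 0.55180033 -0.32271915  0.1735719 ] [ 3.13546076e+00  2.93618505e-03 -1.03899298e-01] [ 1.41743385 -3.08371163 -8.02913516] 0.010907473646589956
239 148
212 134
```

View pics/pol16.png

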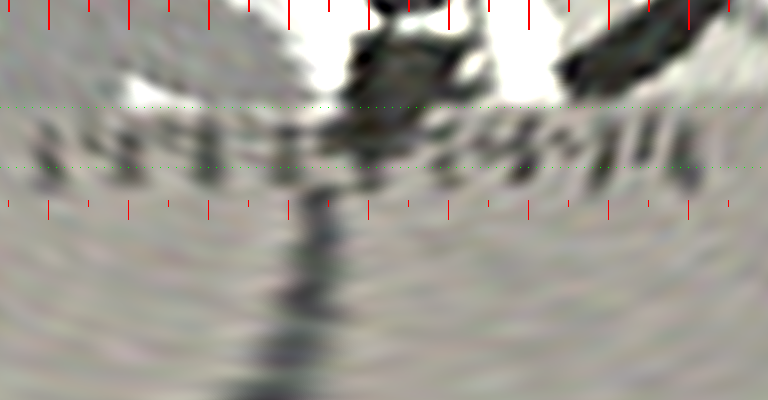

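View pics/scene16c.png

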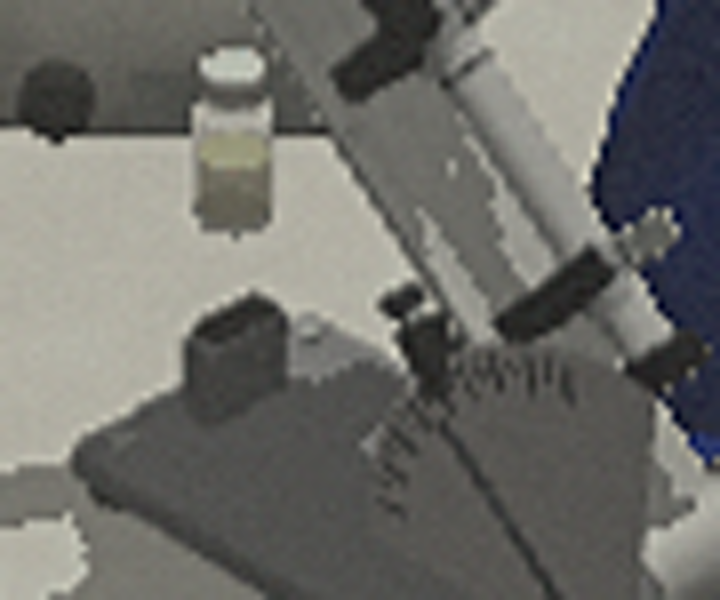

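View pics/top16c.png

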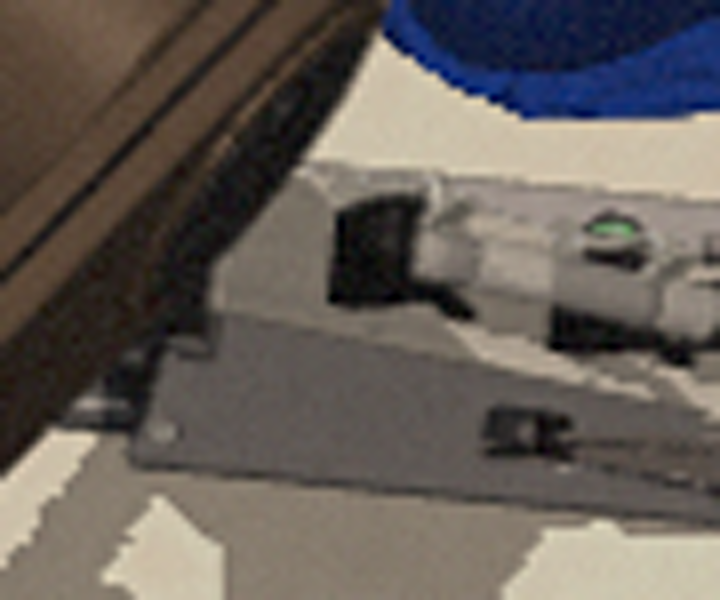

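```bash
python3 - <<'E'
from h import *
S=dict(np.load('scene0.npz'))
u=np.array([np.cos(.099),-np.sin(.099),0]);v=np.array([np.sin(.099),np.cos(.099),0]);k=np.array([0,0,1.])
H=.549*u-.416*v+.0455*k
def pix(r,d): t=np.radians(d); return proj(S,H+r*(np.cos(t)*v+np.sin(t)*k))
for n,r,d in [('rest',.063,-4.3),('15',.0603,23.4),('16',.0595,33.75),('15 mid',.045,21.2),('16mid',.045,32.3),('rider low',.066,40.2),('rider blk',.077,44.6)]:
  p=pix(r,d); s=n+': '
  for uh in (.541,.543,.545,.547,.549,.551):
    X=onplane(S,*p,H+(uh-.549)*u,u)-H; s+=' %.1f/%.2f'%(1e3*np.hypot(X@v,X[2]),np.degrees(np.arctan2(X[2],X@v)))
  print(s)
E
python3 - <<'E'
import cv2,numpy as np
b=cv2.imread('pics/scene16.png')
z=cv2.resize(b[178:215,280:315],None,fx=16,fy=16,interpolation=2).astype(float);cv2.imwrite('pics/zz.png',np.clip((z-20)*2,0,255).astype(np.uint8))
b=cv2.imread('pics/top16.png')
z=cv2.resize(b[180:202,268:308],None,fx=19,fy=19,interpolation=2).astype(float);cv2.imwrite('pics/zzt.png',np.clip((z-10)*2,0,255).astype(np.uint8))
E
```

```text
rest:  56.0/3.48 57.6/1.36 59.4/-0.64 61.1/-2.52 63.0/-4.30 64.9/-5.97
15:  57.9/33.13 58.4/30.63 58.9/28.17 59.6/25.76 60.3/23.40 61.1/21.10
16:  59.0/43.57 58.9/41.10 59.0/38.64 59.2/36.18 59.5/33.75 59.9/31.34
15 mid:  42.8/34.31 43.1/30.92 43.6/27.59 44.2/24.34 45.0/21.20 45.9/18.17
16mid:  44.7/45.28 44.6/42.03 44.6/38.77 44.7/35.52 45.0/32.30 45.4/29.13
rider low:  66.4/48.91 66.2/46.75 66.0/44.57 66.0/42.38 66.0/40.20 66.1/38.02
rider blk:  77.9/51.96 77.6/50.14 77.3/48.30 77.1/46.45 77.0/44.60 77.0/42.74
```

View pics/zz.png

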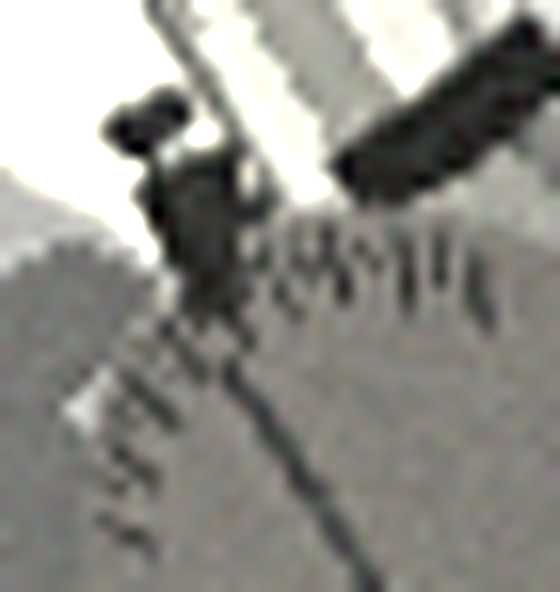

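View pics/zzt.png

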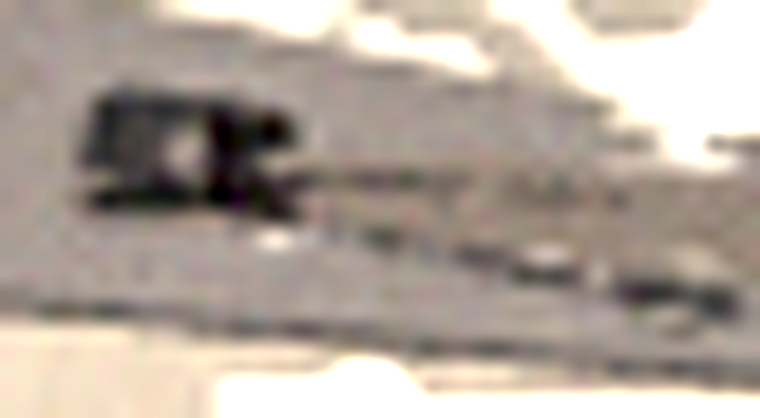

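jog_arm(rows=[-0.4, -4.2, 4.8, 0, 0, -0.4, -4.2, 4.8, 0, 0, 0, 0, 0, 0, 0, 0, 0, 0, 0, 0])

```text
clock: 15.25
tcp_pos: [0.5509, -0.3309, 0.1818]
eef_rot: [3.137, 0.004, -0.103]
wrist_force: [2.1, -2.9, -7.1]
opening: 0.0109
```

```bash
python3 look.py 17; python3 pol.py pics/scene17.png pics/pol17.png pics/z17.png
python3 - <<'E'
import cv2,numpy as np
b=cv2.imread('pics/scene17.png')
z=cv2.resize(b[178:215,280:315],None,fx=16,fy=16,interpolation=2).astype(float);cv2.imwrite('pics/zz17.png',np.clip((z-20)*2,0,255).astype(np.uint8))
b=cv2.imread('pics/top17.png')
z=cv2.resize(b[180:202,268:308],None,fx=19,fy=19,interpolation=2).astype(float);cv2.imwrite('pics/zzt17.png',np.clip((z-10)*2,0,255).astype(np.uint8))
E
```

```text
15.25 [ 0.55085365 -0.33085705  0.18182394] [ 3.13680482  0.00360446 -0.10348429] [ 2.08298971 -2.91057522 -7.09850235] 0.010873696452287333
239 148
212 134
```

View pics/zz17.png

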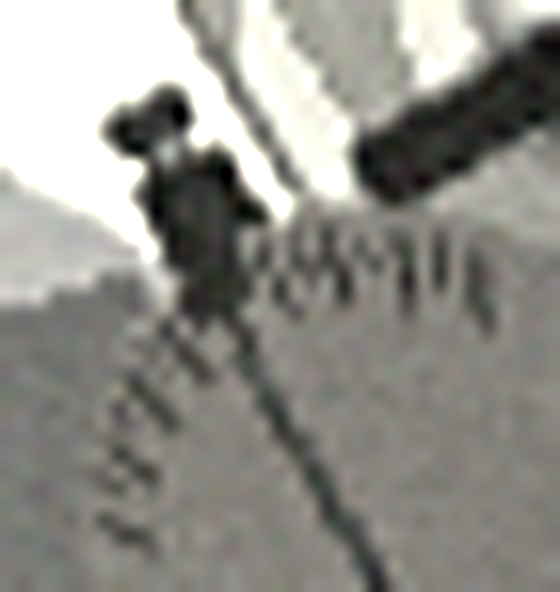

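View pics/pol17.png

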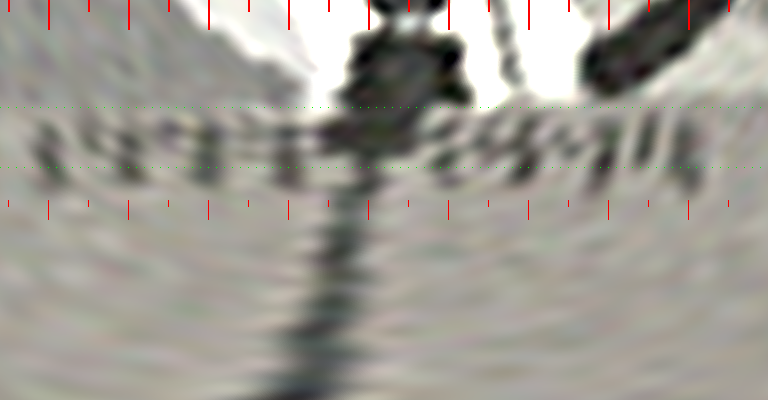

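View pics/zzt17.png

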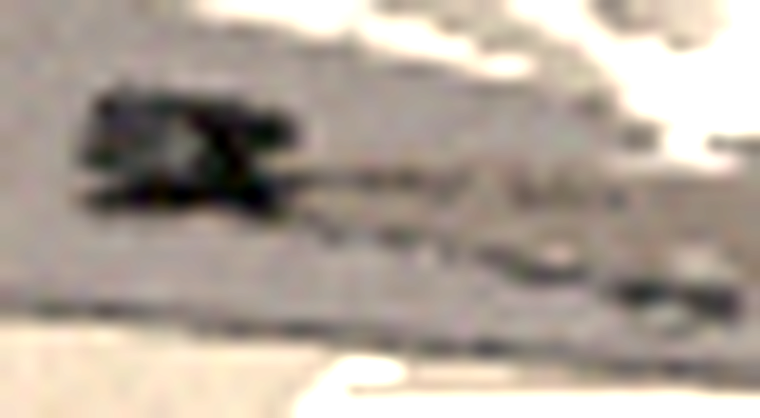

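View pics/scene17c.png

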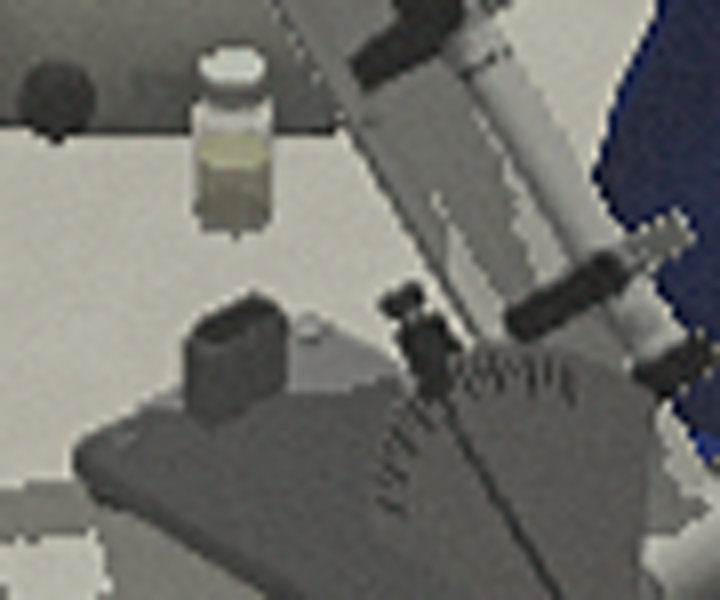

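jog_arm(rows=[0.2, 2.4, -2.3, 0, 0, 0, 0, 0, 0, 0, 0, 0, 0, 0, 0, 0, 0, 0, 0, 0, 0, 0, 0, 0, 0])

```text
clock: 15.85
tcp_pos: [0.551, -0.3296, 0.1805]
eef_rot: [3.132, 0.003, -0.103]
wrist_force: [1.7, -4.2, -6.5]
opening: 0.0112
```

```bash
python3 look.py 18; python3 look.py 19; python3 - <<'E'
import cv2,numpy as np
b=cv2.imread('pics/scene18.png')
z=cv2.resize(b[178:215,280:315],None,fx=16,fy=16,interpolation=2).astype(float);cv2.imwrite('pics/zz18.png',np.clip((z-20)*2,0,255).astype(np.uint8))
cv2.imwrite('pics/w18.png',cv2.resize(b[110:235,230:350],None,fx=5,fy=4.8,interpolation=2))
E
```

```text
15.85 [ 0.55101129 -0.32959567  0.18051206] [ 3.13175625e+00  3.12364341e-03 -1.02674811e-01] [ 1.68449701 -4.16035363 -6.54698567] 0.011235501267066995
239 148
212 134
15.95 [ 0.55100228 -0.3295953   0.18050945] [ 3.13177651  0.00315427 -0.10271411] [ 1.34337367 -4.00555635 -7.25196887] 0.011121865108919052
239 148
212 134
```

View pics/zz18.png

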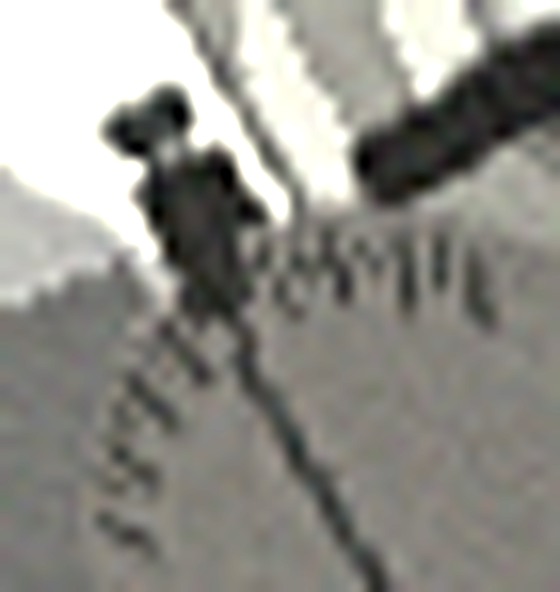

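View pics/w18.png

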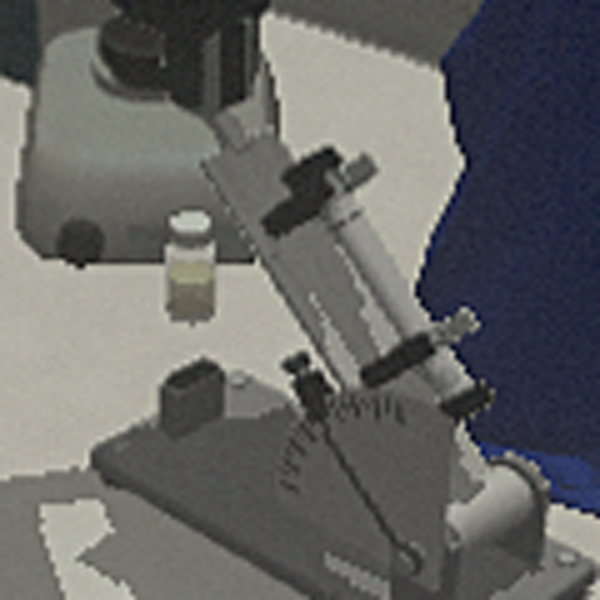

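```bash
python3 -c "
from cell import *
print(finish_job())"
```

```text
the job is handed in; nothing more can be done
None
```

The tube is in the clips and the cradle is held up at the rider. I handed the job in at about 16 s of the 45 s allowed. No verdict came back.

- **Loading:** I gripped the tube on the bench and pressed it down between the clips until it bottomed, with about 27 N on the wrist. I then released it with the cradle still down. Afterwards the cameras put the tube axis about 78 mm up, against 78 mm expected. It was within about 2 mm sideways and endways, and both jaw tips were back where they started.
- **Lifting:** I pinched the tab and swung it up along its arc. At hand-in the cradle stood at about 0.75 rad by the arm's travel, and the needle in the picture pointed at the foot of the rider. The arm was still, the fingers were shut on the tab, and the wrist read about 7 N. The tube and jaws looked unchanged in the last picture.
- **Least certain:** the rider's angle was my estimate, about 0.74 to 0.76 rad. It came from the scale's ticks and both camera views, corrected for the needle and pointer lying in different planes. Individual readings ran from 0.71 to 0.83 rad. An earlier needle reading also differed from the arm's figure by about 0.02 rad. The tolerance is 0.06 rad.
- **Bystanders and rider:** I saw no sign that the rider or the other things on the bench had moved, but I did not measure them again.

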